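# Feed a sample board through the roller press with the push shoe

### The job

Get the roller press open by turning its roller until the red bar and stripe point straight up, and lay the sample board from the books flat in the channel of the infeed bed, in front of the guard. Then push the board through the low guard opening with the push shoe, never with the fingers, until the board's front end is against the yellow stop. Last, draw the shoe back out of the guard and leave it standing upright, with nothing else on the table disturbed.

Things in the scene. Friction and masses are not known exactly. Their poses are not given: they have to be found in the camera images.
- press: Green and grey bench roller press, fixed. Origin: on the table, under the middle of the guard's front face. x = feed direction (the board goes in towards +x), z up. Flat bed 110 mm wide, top 20 mm above the table, from x -280 to +200 mm; two rails 5 mm high leave a channel 58 mm wide centred on y = 0, all along the bed.
- opening (a point): Middle of the guard's opening, 33 mm above the table, press axes. Opening: 26 mm high (bed at 20 mm to guard's lower edge at 46 mm). The clear front face spans y +-53 mm and rises to 200 mm above the table. Behind it green cheeks at y +-41 to 53 mm: 200 mm high at x 0 to 16, 105 mm high on to x 100 mm; roller between, open above.
- hood (a point): Middle of the lower front edge of the green hood, press axes. The hood juts 31 mm out of the guard's face towards -x (over the infeed bed), 150 to 200 mm above the table, 106 mm wide, so a gripper close to the face must lean back towards -x.
- stop (a point): Middle of the near face of the yellow end stop on the outfeed end, 20 mm above the bed, at the press's x = +170 mm; the stop is 40 mm high above the bed and 58 mm wide. Press axes.
- roller (a joint): Angle of the press's eccentric roller, rad: 0 = red stripe and red bar straight up, roller open (20.5 mm free above the bed); positive = bar leans towards the press's +x. Its axis runs along the press's y, at x 50 mm, 53.5 mm above the table. From 0.6 rad it blocks the board. Range +-1.3, friction 0.2 N m, stays where it is left.
- bar_grip (a point): Point on the roller's turning bar, mid-way along its red sleeve, 95 mm from the roller's axis. The bar is round, 14 mm thick, radial, its tip 127 mm from the axis. It stands outside the cheek, at the press's y = +120 mm. Axes: z outward along the bar, y along the roller's axis.
- shoe_handle (a point): Middle of the push shoe's orange handle. Shoe: wooden sole 106 x 34 x 14 mm, 0.2 kg; x forward to the toe, z up. Handle 20 mm thick (y), 24 mm deep, rises from mid-sole leaning back (to -x) 35 degrees from vertical. This point: on its axis, 45 mm along from the sole's top, 40 mm from its top end, 51 mm above the underside, 87 mm behind the toe's front.
- shoe_toe (a point): Middle of the push shoe's front face, 7 mm above its underside; x points forward.
- board_mid (a point): Centre of the wooden sample board, 120 (x) x 50 (y) x 18 (z) mm, four colour squares on top, lying flat on the two books at the start. About 0.12 kg; either end may lead.
- books: Two closed books under the board, together 140 (x) x 100 (y) x 45 (z) mm, fixed; origin at the centre of the underside.
- bowls: Bystander: stack of four small bowls, 108 mm across, 86 mm high. Origin at the centre of its underside.
- mug: Bystander: blue mug, 76 mm across, 90 mm high. Origin at the centre of its underside.
- tape: Bystander: flat blue ring, a roll of tape, 90 mm across, 25 mm high. Origin at the centre of its underside.
- block: Bystander: cork block 100 x 50 x 35 mm. Origin at the centre of its underside.
- jar: Bystander: amber jar with black lid, 68 mm across, 85 mm high. Origin at the centre of its underside.
- swatches: Bystander: pile of colour cards 150 x 64 x 18 mm. Origin at the centre of its underside.
- shoe: The push shoe as a whole (see shoe_handle). Origin at the centre of the sole's underside.
- board: The sample board as a whole (see board_mid). Origin at the centre of its underside.

How it is judged:
By the outcome, as a careful person would: the job done as asked, in the order asked, and still so for the second after the job is handed in, with the robot touching nothing.
It also fails if it takes over 64 s, if anything falls off the work surface, if the arm or the gripper's body presses on something with over 40 N, if the wrist force passes 120 N, or if a joint passes its speed limit or range.

### The arm

A 7-joint arm with a two-finger parallel gripper is mounted at the origin on the work surface. World frame = base frame: x ahead of the robot, y to its left, z up, the work surface at z = 0. Lengths are in m, angles in rad, forces in N, time in s.
With the tool pointing down it reaches from about 0.4 to 0.85 m from the base axis. Payload 10.4 kg.
Tool frame: the origin (TCP) lies where the fingers leave the gripper's body, on its centre line; the fingertips stand 70 mm ahead of it and the grasp point (between the pads) lies r.grip_depth ahead of it (r.grip_depth is the distance from the TCP to the grasp point, in m); z points along the fingers, y is the direction in which the jaws open and shut (so a half turn about z gives the same grasp; the last joint's range is limited). The gripper opens to 87 mm and grips with 3 to 60 N. Pads are 19 mm wide; open, the fingers measure 117 mm over their backs; the gripper's body (75 mm by 190 mm) begins 51 mm behind the grasp point.
Start: joints at [1.249, 0.332, -0.065, 1.46, 0.022, 1.35, -0.088], TCP at [0.184, -0.597, 0.292] pointing down, gripper open.
Joint ranges: [-2.6, 2.6], [-0.5, 2.12], [-1.47, 1.34], [0.16, 2.42], [-1.27, 4.41], [0.06, 2.06], [-2.6, 2.6]. Speed limits (rad/s): [2.22, 2.22, 2.79, 2.79, 3.14, 3.14, 3.14].

### API

Orientations are given as a unit quaternion [x, y, z, w].
In Python, from bench import monitor, viewer, workorder, nets, r gives the robot as it stands.
- The arm moves only by the tool drive_tool, never from a script. Its argument "plan" is a list of rows, each an object of numbers: "rx", "ry", "rz": the turn, a rotation vector about the tool's x, y, z in units of 360 degrees (1.0 is 360 degrees); "x", "y", "z": the shift along the tool's x, y, z in units of 1000 mm (1.0 is 1000 mm); "fingers": the opening, from 0 (shut) to 1 (fully open). In form: [{"rx": .., "ry": .., "rz": .., "x": .., "y": .., "z": .., "fingers": ..}, ...]. A call has 1 to 12 rows; each row is the pose to reach, as a shift and turn from the pose commanded when the call began, along the tool's axes at that moment, turning the shorter way round; what a row does not reach only later rows make up. A row lasts 1/8 s, in which the tool goes at most 62.5 mm and 10.7 degrees, less where a joint would pass 70% of its speed; a pose out of reach is approached as far as the arm can. A call with a number of a shift or a turn outside -1 to 1 is refused whole. A call with a gripper value outside its range is refused whole. The fingers move at their own pace and stop on an object; "squeeze" is the grip in N (left out, the last holds). Time passes only in rows, so rows that repeat a pose let the fingers close. It gives the time, the measured TCP pose, the force and the opening at its end, in the units of the state.
- monitor.read_state(): the state, without advancing time (a new reading comes with each control period).
- viewer.camera(name): name is "side" or "top"; returns a dict with "color" (420x560x3 uint8, red, green, blue), "depth" (420x560 float32, m along the optical axis (not along the pixel's ray), 0 where there is no reading), "camera_matrix" (3x3 intrinsics, pixels), "xyz" and "rotation" of the camera in the world. Camera axes: x right, y down, z forward; pixel columns grow to the right and rows downward; lengths in m; the calibration is good to about 2 mm. A picture is of the moment at which its call begins.
- workorder.close_job(): hands the job in, once; it reports no verdict.
Trained networks look in the newest picture that a camera, given by its name, has taken for a name from the list of things; names that differ only in an ending like _2 or _b are one class to them, and where a whole thing is asked for, a point or a joint stands for the part that bears it (a point fixed in the world has none). Each returns a list of dicts, best first, with "confidence" (0 to 1); they miss things now and then, are a little off and sometimes report something else, mostly with a low value. They report only what shows in the picture. A call takes as long as a camera call.
- nets.find_in(label, camera): "centre" ([x, y, z] in m, in world coordinates, good to about 4 mm: the middle of the surface that is visible of it).
- nets.regions_of(label, camera): "region" (420x560 bool, what is visible of it).
The state is a dict: "time": time; "joint_positions": joint angles; "joint_vel": joint speeds; "joint_torque": joint torques, N m; "ee_pos": TCP position; "eef_rot": TCP orientation; "ft_force": force on the tool from outside, world axes, zero at the start; "torque": the same for the moment, N m; "width": finger opening in m.
Only numpy, scipy, OpenCV 4.12 (cv2) and the standard library are available. Lean on these libraries where they do the work, as an engineer would, in place of code of your own. Each camera call takes 0.05 s, during which the arm holds its last target.

## Working session

There is one attempt and no reset: what is moved stays moved. The work goes in short steps, Python scripts to look and compute and a tool call to move; the robot and the scene stay as the last step left them, time stands still between calls to the robot, and variables do not carry over. Pictures are saved under pics/ and viewed, and the job is handed in when it is done.

Besides the shell and the picture viewer there is one more tool, called after "Call:" by a JSON object that holds its "name" and its "arguments", one argument or row to a line. drive_tool: Moves the arm, as the interface text tells. Its arguments: {"type":"object","properties":{"plan":{"type":"array","items":{"type":"object","properties":{"rx":{"type":"number","minimum":-1,"maximum":1},"ry":{"type":"number","minimum":-1,"maximum":1},"rz":{"type":"number","minimum":-1,"maximum":1},"x":{"type":"number","minimum":-1,"maximum":1},"y":{"type":"number","minimum":-1,"maximum":1},"z":{"type":"number","minimum":-1,"maximum":1},"fingers":{"type":"number"}}}},"squeeze":{"type":"number"}},"required":["plan"]}

```bash
ls; mkdir -p pics
cat > h.py <<'E'
import numpy as np, cv2
from scipy.spatial.transform import Rotation as R
def save(c,n): cv2.imwrite('pics/'+n,cv2.cvtColor(c['color'],cv2.COLOR_RGB2BGR))
def cloud(c):
    K=c['camera_matrix'];d=c['depth'];v,u=np.mgrid[:d.shape[0],:d.shape[1]]
    p=np.stack([(u-K[0,2])/K[0,0]*d,(v-K[1,2])/K[1,1]*d,d],-1)
    w=p@np.array(c['rotation']).T+np.array(c['xyz']); w[d==0]=np.nan
    return w
E
python3 - <<'E'
from h import *
from bench import monitor, viewer, workorder, nets, r
print(monitor.read_state(), r.grip_depth)
for n in ['side','top']:
    c=viewer.camera(n); save(c,n+'0.png'); np.save(n+'0.npy',cloud(c)); print(n,c['xyz'],c['rotation'],c['camera_matrix'])
    for l in ['press','opening','hood','stop','roller','bar_grip','shoe_handle','shoe_toe','board_mid','books','bowls','mug','tape','block','jar','swatches','shoe','board']:
        print(l,[(np.round(d['centre'],3).tolist(),round(d['confidence'],2)) for d in nets.find_in(l,n)[:2]])
E
```

```text
pics
{'time': 0.0, 'joint_positions': array([ 1.24937147,  0.33286408, -0.06466183,  1.46093946,  0.02157659,
        1.34990753, -0.08849517]), 'joint_vel': array([-0.00017189,  0.00099554, -0.00018221, -0.0008061 , -0.00038986,
        0.0006155 , -0.00063967]), 'joint_torque': array([ 3.63097415e-04, -6.23264050e+01,  2.49741704e-02, -3.89911509e+01,
       -6.12875191e-02,  3.98183498e-02,  1.48171489e-04]), 'ee_pos': array([ 0.18389624, -0.59702923,  0.29145952]), 'eef_rot': array([ 9.88859612e-01,  1.48849459e-01, -1.33763258e-04, -6.99424004e-04]), 'ft_force': array([-0.1556481 ,  0.1900108 , -0.00055189]), 'torque': array([-0.00275698,  0.03922735,  0.0121101 ]), 'width': 0.08687563366105333} 0.051Traceback (most recent call last):
  File "<stdin>", line 5, in <module>
  File "h.py", line 7, in cloud
    w=p@np.array(c['rotation']).T+np.array(c['xyz']); w[d==0]=np.nan
      ~^~~~~~~~~~~~~~~~~~~~~~~~~~
ValueError: matmul: Input operand 1 has a mismatch in its core dimension 0, with gufunc signature (n?,k),(k,m?)->(n?,m?) (size 4 is different from 3)
```

```bash
sed -i "s/np.array(c\['rotation'\]).T/R.from_quat(c['rotation']).as_matrix().T/" h.py
python3 - <<'E'
from h import *
from bench import monitor, viewer, workorder, nets, r
for n in ['side','top']:
    c=viewer.camera(n); save(c,n+'0.png'); np.save(n+'0.npy',cloud(c)); print(n,c['xyz'],c['rotation'],c['camera_matrix'].tolist())
    for l in ['press','opening','hood','stop','roller','bar_grip','shoe_handle','shoe_toe','board_mid','books','bowls','mug','tape','block','jar','swatches','shoe','board']:
        print(l,[(np.round(d['centre'],3).tolist(),round(d['confidence'],2)) for d in nets.find_in(l,n)[:2]])
print(monitor.read_state()['time'])
E
```

```text
side [0.11545359 0.6545855  0.80412659] [-0.28875147  0.86022159 -0.40145204  0.12440928] [[404.5828523585602, 0.0, 276.803776215392], [0.0, 404.5828523585602, 199.857237598361], [0.0, 0.0, 1.0]]
press [([0.557, 0.147, 0.048], 0.91)]
opening [([0.56, 0.15, 0.046], 0.72)]
hood [([0.555, 0.153, 0.049], 0.85)]
stop [([0.553, 0.151, 0.047], 0.56)]
roller [([0.546, 0.195, 0.091], 0.98)]
bar_grip [([0.545, 0.195, 0.086], 0.69)]
shoe_handle [([0.423, -0.278, 0.017], 0.64)]
shoe_toe [([0.425, -0.277, 0.01], 0.83), ([0.552, 0.151, 0.047], 0.43)]
board_mid [([0.58, -0.257, 0.059], 0.91), ([0.546, 0.198, 0.089], 0.59)]
books [([0.566, -0.233, 0.038], 0.91)]
bowls [([0.797, 0.04, 0.067], 0.92)]
mug [([0.373, 0.085, 0.059], 0.63)]
tape [([0.444, -0.096, 0.022], 0.88)]
block [([0.558, 0.149, 0.05], 0.53)]
jar [([0.684, 0.245, 0.064], 0.91)]
swatches [([0.75, -0.219, 0.022], 0.57)]
shoe [([0.421, -0.278, 0.013], 0.92), ([0.752, -0.222, 0.019], 0.6)]
board [([0.579, -0.261, 0.065], 0.65)]
top [0.40608334 0.00469146 1.43428838] [-0.70252342  0.7085325  -0.04874089  0.04546273] [[540.3536136935654, 0.
[... 249 characters left out ...]
.548, 0.178, 0.085], 0.88)]
bar_grip [([0.539, 0.178, 0.089], 0.89)]
shoe_handle [([0.433, -0.275, 0.014], 0.83)]
shoe_toe [([0.432, -0.278, 0.012], 0.76), ([0.547, 0.179, 0.088], 0.26)]
board_mid [([0.583, -0.273, 0.067], 0.89)]
books [([0.613, -0.284, 0.048], 0.89), ([0.698, 0.231, 0.087], 0.62)]
bowls [([0.804, 0.033, 0.071], 0.71)]
mug [([0.431, -0.276, 0.012], 0.67), ([0.376, 0.065, 0.004], 0.57)]
tape [([0.448, -0.114, 0.022], 0.58)]
block [([0.682, 0.035, 0.034], 0.79), ([0.583, -0.272, 0.066], 0.34)]
jar [([0.7, 0.232, 0.089], 0.83), ([0.753, -0.231, 0.018], 0.25)]
swatches [([0.753, -0.23, 0.019], 0.73)]
shoe [([0.432, -0.272, 0.017], 0.68)]
board [([0.585, -0.272, 0.06], 0.8)]
1.95
```

View pics/side0.png

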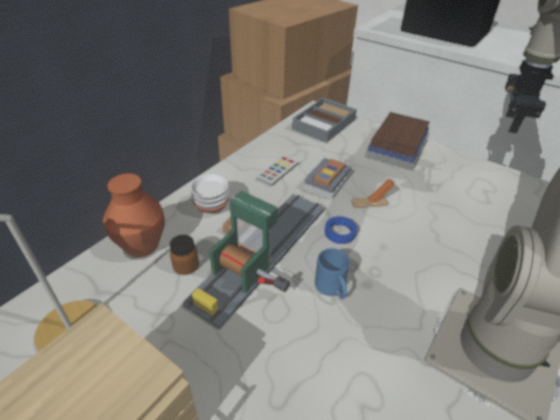

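View pics/top0.png

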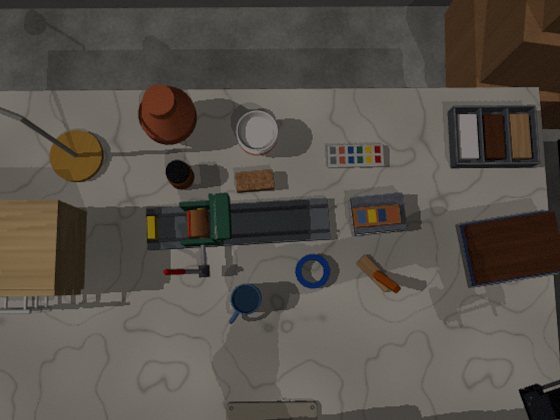

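Run:
```python
from h import *
a=cv2.imread('pics/top0.png')
cv2.imwrite('pics/c1.png',cv2.resize(a[160:330,130:430],None,fx=2.6,fy=2.6,interpolation=cv2.INTER_CUBIC))
b=cv2.imread('pics/side0.png')
cv2.imwrite('pics/c2.png',cv2.resize(b[140:330,170:420],None,fx=3,fy=3,interpolation=cv2.INTER_CUBIC))
w=np.load('top0.npy')
# bed top z approx .02 map, print grid z in mm
for v in range(196,256,4): print(v,[int(np.nan_to_num(1000*w[v,u,2])) for u in range(144,336,6)])
```

```text
196 [0, 0, 0, -4, 3, -2, -2, -1, 0, -5, 0, 202, 201, 199, 197, 0, 2, 0, -2, -3, 5, 0, -2, -6, 2, 1, 1, 2, -2, 4, -3, 0]
200 [0, -4, 6, -3, 0, 0, 9, -4, -5, -4, 100, 195, 199, 200, 197, 0, 0, -1, 2, -1, -1, 0, -1, 23, 18, 23, 17, 25, 18, 21, 18, -2]
204 [0, 0, 5, -2, 0, -3, 100, 101, 101, 107, 104, 198, 200, 201, 202, 24, 18, 22, 19, 26, 16, 19, 17, 23, 21, 17, 19, 18, 15, 13, 27, -3]
208 [0, 21, 20, 17, 18, 19, 19, 64, 66, 61, 64, 197, 201, 201, 197, 18, 25, 20, 22, 27, 31, 25, 30, 26, 30, 29, 27, 21, 20, 21, 20, 0]
212 [1, 20, 24, 19, 19, 24, 16, 26, 90, 89, 86, 201, 199, 197, 199, 26, 18, 24, 20, 16, 19, 18, 19, 14, 17, 17, 21, 14, 16, 22, 23, 4]
216 [0, 58, 24, 23, 0, 17, 18, 20, 91, 89, 85, 19, 201, 0, 194, 22, 14, 24, 16, 19, 19, 19, 19, 12, 16, 20, 21, 15, 21, 14, 21, 1]
220 [-3, 55, 44, 19, 22, 23, 19, 18, 87, 92, 84, 17, 198, 202, 201, 16, 22, 16, 20, 18, 22, 17, 19, 17, 26, 18, 17, 21, 17, 16, 17, -2]
224 [3, 64, 43, 24, 21, 19, 23, 24, 94, 97, 85, 22, 201, 203, 201, 19, 22, 23, 20, 17, 22, 20, 18, 18, 23, 19, 23, 19, 18, 25, 19, -6]
228 [-1, 64, 44, 21, 18, 22, 17, 19, 91, 
[... 156 characters left out ...]
, 199, 15, 15, 18, 21, 23, 14, 28, 26, 24, 29, 22, 20, 24, 26, 23, 21, 3]
236 [2, 62, 50, 17, 21, 27, 20, 20, 78, 69, 64, 27, 195, 198, 200, 25, 22, 27, 24, 20, 20, 23, 16, 18, 20, 19, 21, 16, 20, 17, 20, 2]
240 [0, 22, 22, 23, 23, 22, 19, 103, 104, 107, 106, 104, 150, 60, 26, 19, 20, 20, 16, 23, 17, 22, 22, 20, 18, 23, 16, 11, 3, -1, -2, 0]
244 [-1, 20, 24, 22, 27, 21, 17, 91, 78, 68, 60, 39, 37, 20, 19, 19, 14, -2, -2, -4, 5, 2, 0, 0, 4, -2, -5, -1, 2, -3, 5, 4]
248 [4, 18, 22, 21, 23, 12, 0, 5, -4, -5, 61, 0, 2, -2, -3, 1, 0, 1, -1, 2, -9, -1, -7, -4, 0, 5, 4, 0, 0, -4, 0, -4]
252 [0, 3, 3, 3, 0, 1, -3, 4, -1, 1, 54, 0, 1, -2, -7, 1, 3, -1, 0, -1, 0, -1, 3, 1, -2, -2, -3, 0, 3, -3, -1, 2]
```

View pics/c1.png

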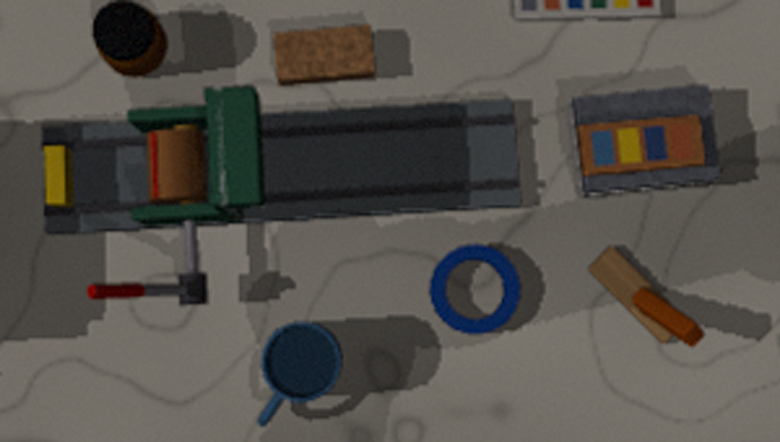

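View pics/c2.png

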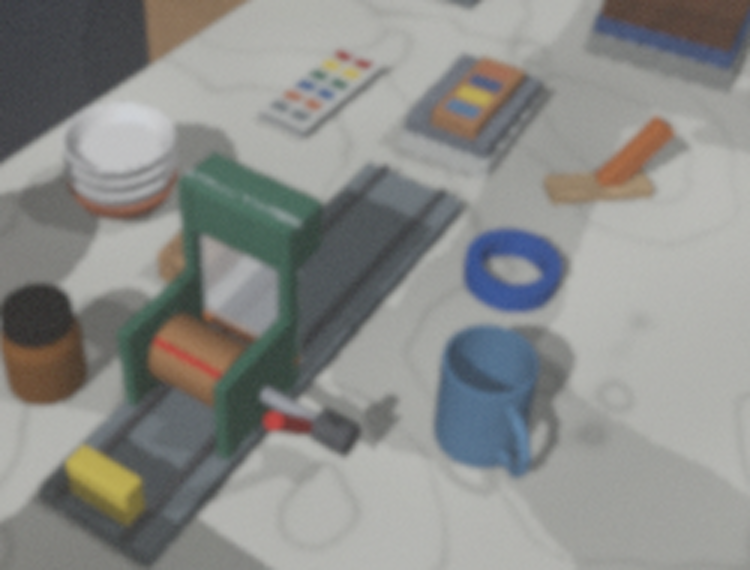

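```bash
cat > fit.py <<'E'
from h import *
from scipy.optimize import minimize
# camera constants
CAM={'side':([0.11545359,0.6545855,0.80412659],[-0.28875147,0.86022159,-0.40145204,0.12440928],404.5828523585602,276.803776215392,199.857237598361),
'top':([0.40608334,0.00469146,1.43428838],[-0.70252342,0.7085325,-0.04874089,0.04546273],540.3536136935654,271.20201665950367,213.8478260886541)}
def proj(P,n):
    t,q,f,cx,cy=CAM[n]; p=(np.asarray(P)-t)@R.from_quat(q).as_matrix()
    return np.stack([p[:,0]/p[:,2]*f+cx,p[:,1]/p[:,2]*f+cy],-1)
def box(cx,cy,z0,z1,lx,ly):
    return np.array([[cx+sx*lx/2,cy+sy*ly/2,z] for sx in(-1,1) for sy in(-1,1) for z in(z0,z1)])
def hulls(parts,pose,n,S=8):
    x,y,a=pose; c,s=np.cos(a),np.sin(a); M=np.array([[c,-s,0],[s,c,0],[0,0,1]])
    im=np.zeros((420,560),np.float32); big=None
    for P in parts:
        uv=proj(P@M.T+[x,y,0],n)
        m=np.zeros((420*4,560*4),np.uint8)
        h=cv2.convexHull(((uv+.5)*4*16-8).astype(np.int32))
        cv2.fillConvexPoly(m,h,1,shift=4); big=m if big is None else big|m
    return cv2.resize(big.astype(np.float32),(560,420),interpolation=cv2.INTER_AREA)
def fit(parts,masks,valid,p0):
    def cost(p): return sum(np.abs(hulls(parts,p,n)-masks[n])[valid[n]].sum() for n in masks)
    best=None
    for d in (1,-1):
        s=np.array([p0]+[np.add(p0,v) for v in ([.01*d,0,0],[0,.01*d,0],[0,0,.1*d])])
        r=minimize(cost,p0,method='Nelder-Mead',options=dict(initial_simplex=s,xatol=1e-4,fatol=.05))
        if best is None or r.fun<best.fun: best=r
    return best.x,best.fun
E
cat > m1.py <<'E'
from fit import *
W={n:np.load(n+'0.npy') for n in CAM}; IM={n:cv2.imread('pics/'+n+'0.png') for n in CAM}
def run(name,parts,p0,zlo,zhi,pad=.06,cams=('top',),excl=None,rad=.2):
    for cs in cams:
        masks={};valid={}
        for n in [cs] if cs!='both' else ['top','side']:
            z=W[n][...,2]; zz=cv2.medianBlur(np.nan_to_num(z).astype(np.float32),3)
            masks[n]=((zz>zlo)&(zz<zhi)).astype(np.float32)
            d=np.hypot(W[n][...,0]-p0[0],W[n][...,1]-p0[1]); valid[n]=(d<rad)
            if excl: valid[n]&=~excl(n)
        x,f=fit(parts,masks,valid,p0); print(name,cs,np.round(x[:2],4),round(x[2],4),'cost',round(f,1),[int(m[valid[k]].sum()) for k,m in masks.items()])
def ex(n):
    u=np.mgrid[:420,:560][1]; return ((u>180)&(u<236)) 
run('press(bedcentre)',[box(0,0,0,.02,.48,.11),],[.575,.10-.04,1.6],.010,.2,excl=lambda n:ex(n)|(np.mgrid[:420,:560][1]<160),rad=.3) if 0 else None
# bed: infeed, pose = press origin
P=[box(-.04,0,.0,.02,.48,.11)]
def ex2(n):
    v,u=np.mgrid[:420,:560]; return ~(((u>237)&(u<345)|(u>130)&(u<182))&(v>192)&(v<255))
Wt=W['top']
# bed with stop
run('press',P+[box(.18,0,.02,.06,.02,.058)],[.575,.135,1.6],.010,.3,excl=ex2,rad=.5)
run('books',[box(0,0,0,.045,.14,.1)],[.58,-.265,1.6],.02,.052,rad=.12,excl=lambda n:W[n][...,2]>.052) if 0 else run('books',[box(0,0,0,.045,.14,.1)],[.58,-.265,1.6],.02,.2,rad=.11,cams=('top','side'))
run('board',[box(0,0,.045,.063,.12,.05)],[.58,-.265,1.6],.055,.2,rad=.12,cams=('top','side'))
H=[]
a=np.radians(35);ax=np.array([-np.sin(a),0,np.cos(a)]);px=np.array([np.cos(a),0,np.sin(a)])
b=np.array([-.0082,0,.014])
H=np.array([b+t*ax+s*.012*px+[0,k*.01,0] for t in(.0,.085) for s in(-1,1) for k in(-1,1)])
run('shoe',[box(0,0,.0,.014,.106,.034),H],[.43,-.27,.9],.007,.2,rad=.12,cams=('top','side','both'))
for n in CAM:
    hsv=cv2.cvtColor(IM[n],cv2.COLOR_BGR2HSV); v,u=np.mgrid[:420,:560]
    m=((hsv[...,0]<6)|(hsv[...,0]>174))&(hsv[...,1]>150)
    reg=(u>160)&(u<210)&(v>262)&(v<280) if n=='top' else (u>250)&(u<290)&(v>268)&(v<290)
    m&=reg; q=W[n][m]; print(n,'red',m.sum(),np.nanmedian(q,0),np.nanmin(q,0),np.nanmax(q,0))
E
python3 m1.py; python3 -c "
from bench import r
print([x for x in dir(r) if x[0]!='_'])"
```

```text
press top [0.5703 0.1255] 1.6223 cost 138.2 [5255]
books top [ 0.595  -0.2847] 1.6758 cost 160.4 [2062]
books side [ 0.6047 -0.3044] 1.693 cost 45.2 [1094]
board top [ 0.5857 -0.2739] 1.6489 cost 59.1 [916]
board side [ 0.5895 -0.285 ] 1.6833 cost 39.3 [422]
shoe top [ 0.4395 -0.2735] 0.7654 cost 155.6 [725]
shoe side [ 0.4385 -0.2788] 0.8435 cost 187.5 [637]
shoe both [ 0.4388 -0.274 ] 0.7638 cost 365.8 [725, 637]
side red 17 [0.44192799 0.24978721 0.15051729] [0.437103   0.2457157  0.14880971] [0.44613895 0.25333589 0.15499617]
top red 95 [0.44238884 0.23259824 0.13980332] [0.43710535 0.2087965  0.0011821 ] [0.44968089 0.2810018  0.15845427]
['PlanningError', 'grip_depth']
```

```bash
cat > ov.py <<'E'
from fit import *
a=np.radians(35);ax=np.array([-np.sin(a),0,np.cos(a)]);px=np.array([np.cos(a),0,np.sin(a)])
b=np.array([-.0082,0,.014])
H=np.array([b+t*ax+s*.012*px+[0,k*.01,0] for t in(.0,.085) for s in(-1,1) for k in(-1,1)])
E=[(0,1),(2,3),(4,5),(6,7),(0,2),(1,3),(4,6),(5,7),(0,4),(1,5),(2,6),(3,7)]
def ov(things,n,src,crop,f,out):
    im=cv2.resize(cv2.imread(src),None,fx=f,fy=f,interpolation=cv2.INTER_CUBIC)
    for parts,(x,y,a),col in things:
        c,s=np.cos(a),np.sin(a); M=np.array([[c,-s,0],[s,c,0],[0,0,1]])
        for P in parts:
            uv=((proj(P@M.T+[x,y,0],n)+.5)*f).astype(int)
            for i,j in E: cv2.line(im,tuple(map(int,uv[i])),tuple(map(int,uv[j])),col,1)
    u0,v0,u1,v1=[int(k*f) for k in crop]; cv2.imwrite(out,im[v0:v1,u0:u1])
SHOE=[box(0,0,.0,.014,.106,.034),H]
def PRESS(th=.8):
    c,s=np.sin(th),np.cos(th)
    bar=np.array([[.05+r*c+k*.007*s,.12+j*.007,.0535+r*s-k*.007*c] for r in(.06,.127) for k in(-1,1) for j in (-1,1)])
    return [box(-.04,0,0,.02,.48,.11),box(-.04,0,.02,.025,.48,.058),box(.18,0,.02,.06,.02,.058),box(-.0155,0,.15,.2,.031,.106),bar]
BOOK=[box(0,0,0,.045,.14,.1)];BOARD=[box(0,0,.045,.063,.12,.05)]
E
python3 - <<'E'
from ov import *
T=[(PRESS(),(.5703,.1255,1.6223),(0,255,255)),(SHOE,(.4395,-.2735,.7654),(0,255,0)),(BOOK,(.595,-.285,1.676),(255,0,255)),(BOARD,(.5857,-.2739,1.649),(255,255,0))]
ov(T,'top','pics/top0.png',(135,180,425,310),2.7,'pics/o1.png')
ov(T,'side','pics/side0.png',(180,145,420,330),3.2,'pics/o2.png')
E
```

```text
(no output)
```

View pics/o1.png

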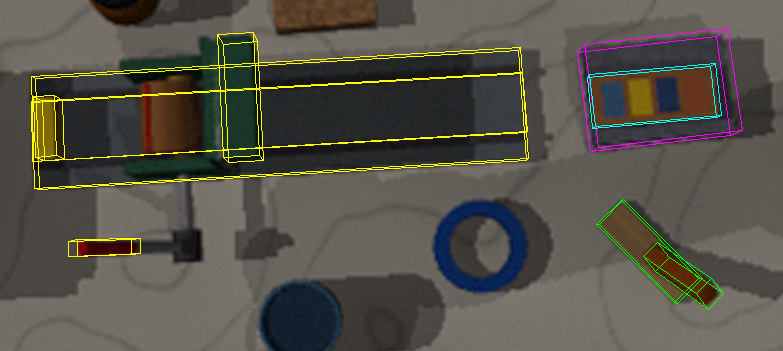

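View pics/o2.png

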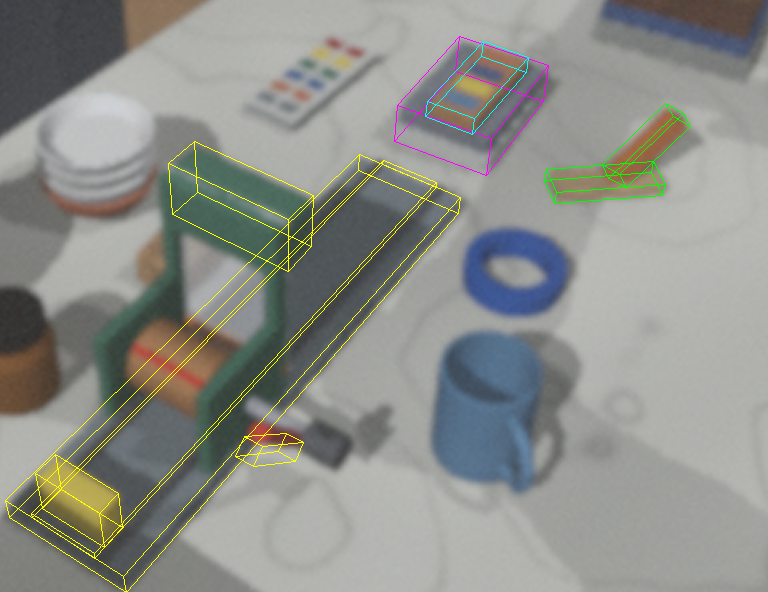

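Run:
```python
from ov import *
for i,th in enumerate([.7,.85,1.0]):
  T=[(PRESS(th),(.5703,.1255,1.6223),(0,255,255))]
  ov(T,'top','pics/top0.png',(140,190,240,285),4,f'pics/p{i}.png')
  ov(T,'side','pics/side0.png',(230,240,310,320),4,f'pics/q{i}.png')
cv2.imwrite('pics/pq.png',np.vstack([np.hstack([cv2.imread(f'pics/{k}{i}.png')[:320,:260] for i in range(3)]) if 0 else np.hstack([cv2.resize(cv2.imread(f'pics/{k}{i}.png'),(266,280)) for i in range(3)]) for k in 'pq']))
W=np.load('top0.npy')
hsv=cv2.cvtColor(cv2.imread('pics/top0.png'),cv2.COLOR_BGR2HSV); v,u=np.mgrid[:420,:560]
m=((hsv[...,0]<8)|(hsv[...,0]>172))&(hsv[...,1]>120)&(u>160)&(u<210)&(v>262)&(v<280)
q=W[m]; q=q[q[:,2]>.05]
p=np.polyfit(q[:,1],q[:,2],1); print(len(q),p,np.arctan2(1,p[0]),np.median(q,0),q[:,1].min(),q[:,1].max())
for uu in range(160,212,3): print(uu,np.round(W[268:275,uu]*1000)[:, [0,1,2]][3].tolist(),end=' ')
```

```text
103 [ 1.03710649 -0.10372296] 0.7671848871935083 [0.44401984 0.23105871 0.13976319] 0.2087964981194013 0.2528723786932669
160 [449.0, 291.0, 5.0] 163 [449.0, 284.0, 2.0] 166 [444.0, 247.0, 152.0] 169 [444.0, 240.0, 151.0] 172 [444.0, 235.0, 142.0] 175 [444.0, 229.0, 135.0] 178 [444.0, 223.0, 129.0] 181 [445.0, 217.0, 118.0] 184 [445.0, 210.0, 117.0] 187 [445.0, 204.0, 111.0] 190 [445.0, 199.0, 92.0] 193 [445.0, 192.0, 90.0] 196 [445.0, 186.0, 85.0] 199 [446.0, 179.0, 78.0] 202 [446.0, 173.0, 68.0] 205 [446.0, 165.0, 66.0] 208 [446.0, 159.0, 59.0] 211 [447.0, 157.0, 3.0]
```

View pics/pq.png

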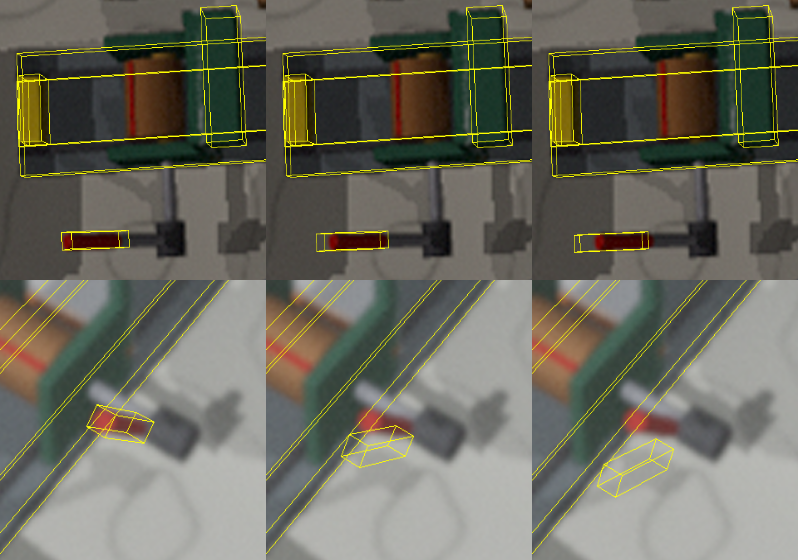

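Run:
```python
from ov import *
T=[(PRESS(.7),(.5703,.1255,1.6223),(0,255,255))]
ov(T,'top','pics/top0.png',(230,190,340,255),7,'pics/r0.png')
im=cv2.imread('pics/r0.png'); im=cv2.convertScaleAbs(im,alpha=2.2); 
cv2.imwrite('pics/r0.png',im)
```

```text
(no output)
```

View pics/r0.png

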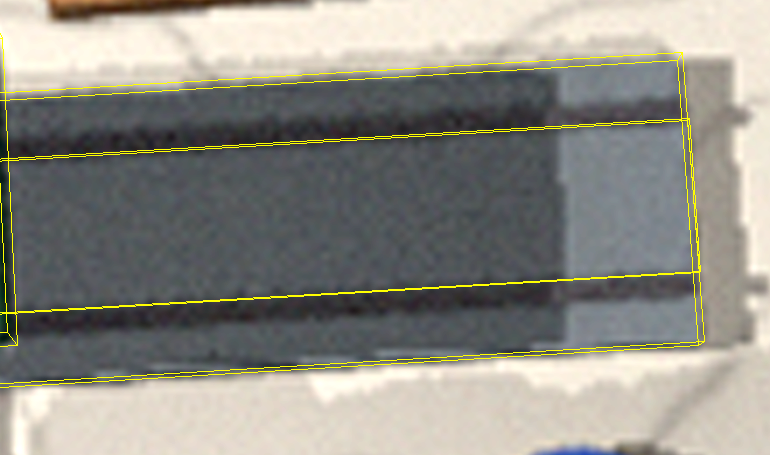

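```bash
cat > mv.py <<'E'
from h import *
from bench import monitor, viewer, nets
PR=(.5703,.1255,1.6223); GD=.051
def fr(p): 
    M=np.eye(4);M[:3,:3]=R.from_euler('z',p[2]).as_matrix();M[:2,3]=p[:2];return M
def tgt(frame,pt,lean,gd=GD):
    """frame (x,y,yaw); grasp point pt in frame; tool z leans: lean>0 -> points to +x of frame (deg), y_t=-y_frame. returns TCP R,p"""
    F=fr(frame); L=np.radians(lean)
    z=np.array([np.sin(L),0,-np.cos(L)]); y=np.array([0,-1.,0]); x=np.cross(y,z)
    Rm=F[:3,:3]@np.stack([x,y,z],1); p=(F@np.r_[pt,1])[:3]-Rm[:,2]*gd
    return Rm,p
def rel(T,cur=None):
    s=monitor.read_state() if cur is None else None
    R0,p0=(R.from_quat(s['eef_rot']).as_matrix(),s['ee_pos']) if cur is None else cur
    d=R0.T@(T[1]-p0); rv=R.from_matrix(R0.T@T[0]).as_rotvec()
    print({k:round(float(v),4) for k,v in zip(['rx','ry','rz','x','y','z'],[*(rv/2/np.pi),*d])}, 'deg',round(np.degrees(np.linalg.norm(rv)),1),'p',np.round(T[1],3))
def st():
    s=monitor.read_state(); print('t',s['time'],'p',np.round(s['ee_pos'],4),'q',np.round(s['eef_rot'],3),'F',np.round(s['ft_force'],1),'w',round(s['width'],4),'j',np.round(s['joint_positions'],2))
E
python3 - <<'E'
from mv import *
bar=lambda th,r=.095:[.05+r*np.sin(th),.12,.0535+r*np.cos(th)]
print((fr(PR)@np.r_[bar(.7),1])[:3])
rel((tgt(PR,bar(.7),-20)[0],np.array([.45,-.25,.33])))
rel(tgt(PR,bar(.7),-20,GD+.09))
E
```

```text
[0.44473441 0.23037552 0.12616001]
{'rx': -0.0367, 'ry': -0.0472, 'rz': -0.2084, 'x': 0.3564, 'y': -0.2536, 'z': -0.0377} deg 78.0 p [ 0.45 -0.25  0.33]
{'rx': -0.0367, 'ry': -0.0472, 'rz': -0.2084, 'x': 0.5046, 'y': -0.761, 'z': 0.0336} deg 78.0 p [0.442 0.279 0.259]
```

Call:
{"name": "drive_tool", "arguments": {
  "plan": [
    {"rx": -0.0367, "ry": -0.0472, "rz": -0.2084, "x": 0.356, "y": -0.254, "z": -0.038, "fingers": 0.5},
    {"rx": -0.0367, "ry": -0.0472, "rz": -0.2084, "x": 0.356, "y": -0.254, "z": -0.038, "fingers": 0.5},
    {"rx": -0.0367, "ry": -0.0472, "rz": -0.2084, "x": 0.356, "y": -0.254, "z": -0.038, "fingers": 0.5},
    {"rx": -0.0367, "ry": -0.0472, "rz": -0.2084, "x": 0.356, "y": -0.254, "z": -0.038, "fingers": 0.5},
    {"rx": -0.0367, "ry": -0.0472, "rz": -0.2084, "x": 0.356, "y": -0.254, "z": -0.038, "fingers": 0.5},
    {"rx": -0.0367, "ry": -0.0472, "rz": -0.2084, "x": 0.356, "y": -0.254, "z": -0.038, "fingers": 0.5},
    {"rx": -0.0367, "ry": -0.0472, "rz": -0.2084, "x": 0.356, "y": -0.254, "z": -0.038, "fingers": 0.5},
    {"rx": -0.0367, "ry": -0.0472, "rz": -0.2084, "x": 0.505, "y": -0.761, "z": -0.02, "fingers": 0.5},
    {"rx": -0.0367, "ry": -0.0472, "rz": -0.2084, "x": 0.505, "y": -0.761, "z": -0.02, "fingers": 0.5},
    {"rx": -0.0367, "ry": -0.0472, "rz": -0.2084, "x": 0.505, "y": -0.761, "z": -0.02, "fingers": 0.5},
    {"rx": -0.0367, "ry": -0.0472, "rz": -0.2084, "x": 0.505, "y": -0.761, "z": -0.02, "fingers": 0.5},
    {"rx": -0.0367, "ry": -0.0472, "rz": -0.2084, "x": 0.505, "y": -0.761, "z": -0.02, "fingers": 0.5}
  ],
  "squeeze": 15
}}

```text
time: 3.45
ee_pos: [0.4447, 0.0633, 0.3201]
eef_rot: [0.678, 0.714, -0.119, 0.127]
ft_force: [1.9, 0.5, -0.8]
width: 0.0435
```

Run:
```python
from mv import *
st()
bar=lambda th,r=.095:[.05+r*np.sin(th),.12,.0535+r*np.cos(th)]
rel(tgt(PR,bar(.7),-20,GD+.09))
```

```text
t 3.45 p [0.4447 0.0633 0.3201] q [ 0.678  0.714 -0.119  0.127] F [ 1.9  0.5 -0.8] w 0.0435 j [ 0.45  0.03 -0.89  1.8   0.35  1.47 -0.46]
{'rx': 0.0002, 'ry': 0.0001, 'rz': -0.0001, 'x': 0.2231, 'y': 0.0086, 'z': -0.0161} deg 0.1 p [0.442 0.279 0.259]
```

Call:
{"name": "drive_tool", "arguments": {
  "plan": [
    {"x": 0.223, "y": 0.0086, "z": -0.016},
    {"x": 0.223, "y": 0.0086, "z": -0.016},
    {"x": 0.223, "y": 0.0086, "z": -0.016},
    {"x": 0.223, "y": 0.0086, "z": -0.016},
    {"x": 0.223, "y": 0.0086, "z": -0.016}
  ]
}}

```text
validation failed for argument at $.pl...
```

Run:
```python
from mv import *
st()
bar=lambda th,r=.095:[.05+r*np.sin(th),.12,.0535+r*np.cos(th)]
rel(tgt(PR,bar(.7),-20))
c=tgt(PR,bar(.7),-20)
for t in [.6,.5,.4,.3,.2,.1,0]: rel(tgt(PR,bar(t),-20),c)
c=viewer.camera('side'); save(c,'s1.png')
```

```text
t 3.45 p [0.4447 0.0633 0.3201] q [ 0.678  0.714 -0.119  0.127] F [ 1.9  0.5 -0.8] w 0.0435 j [ 0.45  0.03 -0.89  1.8   0.35  1.47 -0.46]
{'rx': 0.0002, 'ry': 0.0001, 'rz': -0.0001, 'x': 0.2232, 'y': 0.0085, 'z': 0.0739} deg 0.1 p [0.444 0.248 0.174]
{'rx': 0.0, 'ry': 0.0, 'rz': 0.0, 'x': -0.0091, 'y': 0.0, 'z': -0.0028} deg 0.0 p [0.444 0.24  0.18 ]
{'rx': 0.0, 'ry': 0.0, 'rz': 0.0, 'x': -0.0184, 'y': 0.0, 'z': -0.0047} deg 0.0 p [0.445 0.232 0.185]
{'rx': 0.0, 'ry': 0.0, 'rz': 0.0, 'x': -0.0278, 'y': -0.0, 'z': -0.0057} deg 0.0 p [0.445 0.224 0.189]
{'rx': 0.0, 'ry': 0.0, 'rz': 0.0, 'x': -0.0373, 'y': 0.0, 'z': -0.0057} deg 0.0 p [0.446 0.215 0.192]
{'rx': 0.0, 'ry': 0.0, 'rz': 0.0, 'x': -0.0468, 'y': -0.0, 'z': -0.0047} deg 0.0 p [0.446 0.206 0.195]
{'rx': 0.0, 'ry': 0.0, 'rz': 0.0, 'x': -0.0561, 'y': -0.0, 'z': -0.0029} deg 0.0 p [0.446 0.196 0.196]
{'rx': 0.0, 'ry': 0.0, 'rz': 0.0, 'x': -0.0652, 'y': 0.0, 'z': -0.0001} deg 0.0 p [0.447 0.187 0.196]
```

View pics/s1.png

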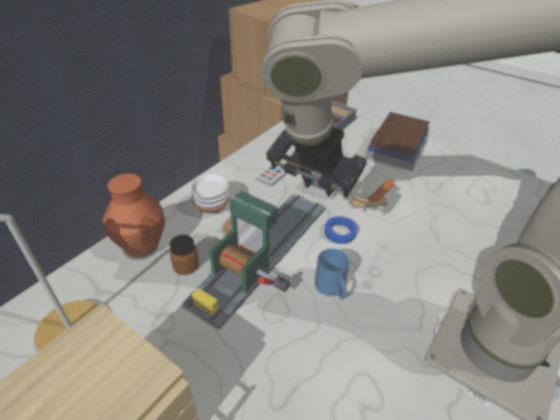

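Call:
{"name": "drive_tool", "arguments": {
  "plan": [
    {"rx": 0, "ry": 0, "rz": 0, "x": 0.223, "y": 0.0086, "z": -0.016, "fingers": 0.5},
    {"rx": 0, "ry": 0, "rz": 0, "x": 0.223, "y": 0.0086, "z": -0.016, "fingers": 0.5},
    {"rx": 0, "ry": 0, "rz": 0, "x": 0.223, "y": 0.0086, "z": -0.016, "fingers": 0.5},
    {"rx": 0, "ry": 0, "rz": 0, "x": 0.223, "y": 0.0086, "z": -0.016, "fingers": 0.5},
    {"rx": 0, "ry": 0, "rz": 0, "x": 0.223, "y": 0.0086, "z": -0.016, "fingers": 0.5}
  ]
}}

```text
time: 4.12
ee_pos: [0.4414, 0.2791, 0.2571]
eef_rot: [0.676, 0.716, -0.12, 0.125]
ft_force: [0.5, -1.2, -0.0]
width: 0.0436
```

Run:
```python
from mv import *
st()
bar=lambda th,r=.095:[.05+r*np.sin(th),.12,.0535+r*np.cos(th)]
rel(tgt(PR,bar(.7),-20))
```

```text
t 4.125 p [0.4414 0.2791 0.2571] q [ 0.676  0.716 -0.12   0.125] F [ 0.5 -1.2 -0. ] w 0.0436 j [ 0.01  0.43 -1.    1.62  0.56  1.59 -1.03]
{'rx': -0.0002, 'ry': -0.0002, 'rz': 0.0009, 'x': -0.0013, 'y': 0.001, 'z': 0.0888} deg 0.3 p [0.444 0.248 0.174]
```

Call:
{"name": "drive_tool", "arguments": {
  "plan": [
    {"rx": 0, "ry": 0, "rz": 0, "x": -0.001, "y": 0.001, "z": 0.05, "fingers": 0.5},
    {"rx": 0, "ry": 0, "rz": 0, "x": -0.001, "y": 0.001, "z": 0.089, "fingers": 0.5},
    {"rx": 0, "ry": 0, "rz": 0, "x": -0.001, "y": 0.001, "z": 0.089, "fingers": 0.5},
    {"rx": 0, "ry": 0, "rz": 0, "x": -0.001, "y": 0.001, "z": 0.089, "fingers": 0},
    {"rx": 0, "ry": 0, "rz": 0, "x": -0.001, "y": 0.001, "z": 0.089, "fingers": 0},
    {"rx": 0, "ry": 0, "rz": 0, "x": -0.001, "y": 0.001, "z": 0.089, "fingers": 0},
    {"rx": 0, "ry": 0, "rz": 0, "x": -0.001, "y": 0.001, "z": 0.089, "fingers": 0}
  ]
}}

```text
time: 5.0
ee_pos: [0.4434, 0.2461, 0.1754]
eef_rot: [0.678, 0.715, -0.121, 0.125]
ft_force: [-4.8, 1.7, 5.6]
width: 0.0133
```

Run:
```python
from mv import *
st()
bar=lambda th,r=.095:[.05+r*np.sin(th),.12,.0535+r*np.cos(th)]
rel(tgt(PR,bar(.7),-20))
```

```text
t 5.0 p [0.4434 0.2461 0.1754] q [ 0.678  0.715 -0.121  0.125] F [-4.8  1.7  5.6] w 0.0133 j [ 0.04  0.48 -0.97  1.76  0.61  1.44 -1.06]
{'rx': -0.0004, 'ry': -0.0, 'rz': 0.0003, 'x': 0.002, 'y': 0.0006, 'z': 0.0006} deg 0.2 p [0.444 0.248 0.174]
```

Call:
{"name": "drive_tool", "arguments": {
  "plan": [
    {"rx": 0, "ry": 0, "rz": 0, "x": -0.009, "y": 0, "z": -0.0028, "fingers": 0},
    {"rx": 0, "ry": 0, "rz": 0, "x": -0.018, "y": 0, "z": -0.0047, "fingers": 0},
    {"rx": 0, "ry": 0, "rz": 0, "x": -0.027, "y": 0, "z": -0.0057, "fingers": 0},
    {"rx": 0, "ry": 0, "rz": 0, "x": -0.037, "y": 0, "z": -0.0057, "fingers": 0},
    {"rx": 0, "ry": 0, "rz": 0, "x": -0.046, "y": 0, "z": -0.0047, "fingers": 0},
    {"rx": 0, "ry": 0, "rz": 0, "x": -0.055, "y": 0, "z": -0.0029, "fingers": 0},
    {"rx": 0, "ry": 0, "rz": 0, "x": -0.064, "y": 0, "z": 0, "fingers": 0},
    {"rx": 0, "ry": 0, "rz": 0, "x": -0.064, "y": 0, "z": 0, "fingers": 0}
  ]
}}

```text
time: 6.0
ee_pos: [0.4465, 0.186, 0.1982]
eef_rot: [0.678, 0.715, -0.121, 0.125]
ft_force: [-14.7, 0.1, 16.9]
width: 0.013
```

Run:
```python
from ov import *
from mv import *
st()
bar=lambda th,r=.095:[.05+r*np.sin(th),.12,.0535+r*np.cos(th)]
rel(tgt(PR,bar(0),-20))
for n in ['side','top']:
    c=viewer.camera(n); save(c,n+'2.png')
T=[(PRESS(0),(.5703,.1255,1.6223),(0,255,255))]
ov(T,'top','pics/top2.png',(140,190,240,285),4,'pics/a.png')
ov(T,'side','pics/side2.png',(200,200,310,310),4,'pics/b.png')
cv2.imwrite('pics/ab.png',np.hstack([cv2.resize(cv2.imread('pics/a.png'),(400,400)),cv2.resize(cv2.imread('pics/b.png'),(400,400))]))
```

```text
t 6.0 p [0.4465 0.186  0.1982] q [ 0.678  0.715 -0.121  0.125] F [-14.7   0.1  16.9] w 0.013 j [ 0.19  0.37 -0.99  1.82  0.56  1.41 -0.93]
{'rx': -0.0003, 'ry': 0.0001, 'rz': 0.0003, 'x': 0.0012, 'y': 0.0006, 'z': 0.0015} deg 0.2 p [0.447 0.187 0.196]
```

View pics/ab.png

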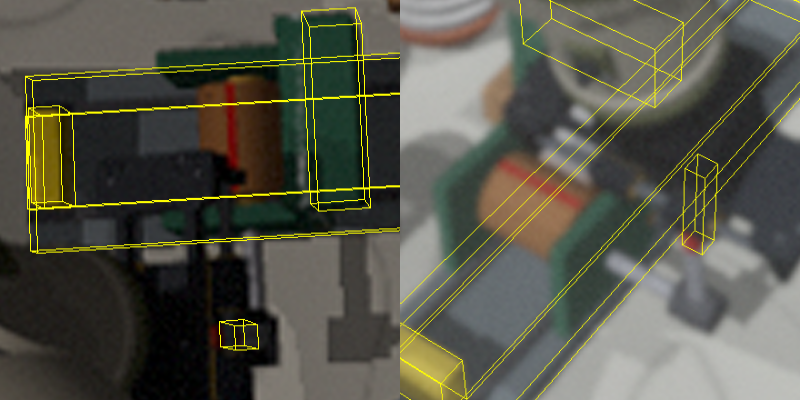

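```bash
cat > stripe.py <<'E'
from fit import *
from mv import fr,PR
def stripe(png,n='top'):
    # intersect rays of red stripe pixels with heights; report press x at several z
    im=cv2.imread(png); hsv=cv2.cvtColor(im,cv2.COLOR_BGR2HSV); v,u=np.mgrid[:420,:560]
    m=((hsv[...,0]<5)|(hsv[...,0]>174))&(hsv[...,1]>170)&(hsv[...,2]>70)&(u>183)&(u<215)&(v>205)&(v<240)
    t,q,f,cx,cy=CAM[n]; Rm=R.from_quat(q).as_matrix()
    uv=np.stack([u[m],v[m]],-1); d=np.stack([(uv[:,0]-cx)/f,(uv[:,1]-cy)/f,np.ones(len(uv))],-1)@Rm.T
    Fi=np.linalg.inv(fr(PR))
    for z in (.085,.09,.095):
        P=np.array(t)+d*((z-t[2])/d[:,2])[:,None]; P=P@Fi[:3,:3].T+Fi[:3,3]
        print(z,m.sum(),np.round(P.mean(0),4),np.round(P.std(0),4))
if __name__=='__main__':
    import sys
    stripe(sys.argv[1])
E
python3 stripe.py pics/top2.png; python3 stripe.py pics/top0.png
```

```text
0.085 38 [ 0.0575 -0.0058  0.085 ] [0.0013 0.0151 0.    ]
0.09 38 [ 0.0568 -0.0051  0.09  ] [0.0013 0.0151 0.    ]
0.095 38 [ 0.0562 -0.0045  0.095 ] [0.0013 0.015  0.    ]
0.085 34 [0.079  0.0019 0.085 ] [0.001  0.0198 0.    ]
0.09 34 [0.0783 0.0026 0.09  ] [0.001  0.0197 0.    ]
0.095 34 [0.0776 0.0032 0.095 ] [0.001  0.0196 0.    ]
```

Call:
{"name": "drive_tool", "arguments": {
  "plan": [
    {"rx": 0, "ry": 0, "rz": 0, "x": 0, "y": 0, "z": 0, "fingers": 0.5},
    {"rx": 0, "ry": 0, "rz": 0, "x": 0, "y": 0, "z": 0, "fingers": 0.5},
    {"rx": 0, "ry": 0, "rz": 0, "x": 0, "y": 0, "z": -0.06, "fingers": 0.5},
    {"rx": 0, "ry": 0, "rz": 0, "x": 0.05, "y": 0, "z": -0.09, "fingers": 0.5},
    {"rx": 0, "ry": 0, "rz": 0, "x": 0.1, "y": 0, "z": -0.09, "fingers": 0.5},
    {"rx": 0, "ry": 0, "rz": 0, "x": 0.13, "y": 0, "z": -0.09, "fingers": 0.5}
  ]
}}

```text
time: 6.85
ee_pos: [0.4399, 0.3401, 0.2363]
eef_rot: [0.678, 0.715, -0.12, 0.125]
ft_force: [0.3, -0.7, -0.1]
width: 0.0435
```

```bash
python3 - <<'E'
from ov import *
from mv import *
st()
for n in ['side','top']:
    c=viewer.camera(n); save(c,n+'3.png'); np.save(n+'3.npy',cloud(c))
T=[(PRESS(0),(.5703,.1255,1.6223),(0,255,255))]
ov(T,'top','pics/top3.png',(140,190,240,285),4,'pics/a.png')
ov(T,'side','pics/side3.png',(200,200,310,310),4,'pics/b.png')
cv2.imwrite('pics/ab3.png',np.hstack([cv2.resize(cv2.imread('pics/a.png'),(400,400)),cv2.resize(cv2.imread('pics/b.png'),(400,400))]))
E
python3 stripe.py pics/top3.png
```

```text
t 6.85 p [0.4399 0.3401 0.2363] q [ 0.678  0.715 -0.12   0.125] F [ 0.3 -0.7 -0.1] w 0.0435 j [-0.14  0.55 -0.98  1.54  0.62  1.62 -1.14]
0.085 44 [ 0.0576 -0.0032  0.085 ] [0.0014 0.0162 0.    ]
0.09 44 [ 0.0569 -0.0025  0.09  ] [0.0014 0.0161 0.    ]
0.095 44 [ 0.0563 -0.0019  0.095 ] [0.0014 0.0161 0.    ]
```

View pics/ab3.png

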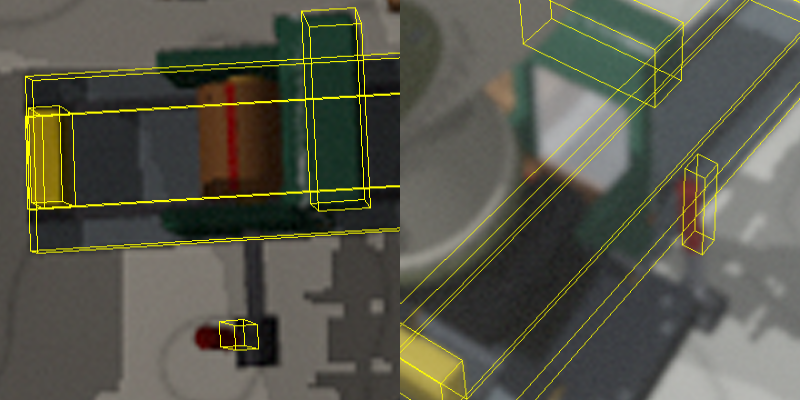

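Run:
```python
from ov import *
from mv import fr,PR
F=fr(PR); pj=lambda P:proj((F@np.r_[P,1])[None,:3],'top')[0]
print('shaft',pj([.05,.085,.0535]),pj([.05,.12,.0535]))
for th in (0,.05,.1,.15,.2): print(th,'tip',pj([.05+.127*np.sin(th),.12,.0535+.127*np.cos(th)]),'stripe',pj([.05+.04*np.sin(th),0,.0535+.04*np.cos(th)]))
im=cv2.imread('pics/top3.png')
cv2.imwrite('pics/z3.png',cv2.convertScaleAbs(cv2.resize(im[205:285,175:225],None,fx=7,fy=7,interpolation=cv2.INTER_NEAREST),alpha=1.8))
cv2.imwrite('pics/z3s.png',cv2.resize(cv2.imread('pics/side3.png')[215:300,240:310],None,fx=7,fy=7,interpolation=cv2.INTER_CUBIC))
W=np.load('top3.npy')
hsv=cv2.cvtColor(im,cv2.COLOR_BGR2HSV); v,u=np.mgrid[:420,:560]
m=((hsv[...,0]<8)|(hsv[...,0]>172))&(hsv[...,1]>150)&(u>180)&(u<210)&(v>262)&(v<280)
print('tip red px',m.sum(),u[m].min(),u[m].max(),v[m].min(),v[m].max())
q=(W[m]-F[:3,3])@F[:3,:3]; 
for a,b in sorted(zip(u[m],q.tolist()))[::3]: print(a,np.round(b,3),end=';')
```

```text
shaft [203.49846497 256.5388166 ] [204.0997323 270.30861  ]
0 tip [197.55170302 268.69188859] stripe [200.08858286 221.63417601]
0.05 tip [194.81171864 268.86018944] stripe [199.29081839 221.68406421]
0.1 tip [192.09832833 269.03241015] stripe [198.50025367 221.73856855]
0.15 tip [189.42033066 269.20798694] stripe [197.71903603 221.79753958]
0.2 tip [186.78636114 269.386344  ] stripe [196.9492837  221.86081483]
tip red px 50 189 199 268 272
189 [0.07  0.124 0.18 ];190 [0.067 0.118 0.185];190 [0.068 0.122 0.175];191 [0.065 0.122 0.181];191 [0.066 0.127 0.177];192 [0.063 0.122 0.181];193 [0.06  0.12  0.182];193 [0.061 0.125 0.177];194 [0.059 0.122 0.178];194 [0.061 0.127 0.165];195 [0.058 0.122 0.166];196 [0.057 0.122 0.158];196 [0.058 0.126 0.151];197 [0.055 0.122 0.151];198 [0.054 0.119 0.142];198 [0.056 0.126 0.129];199 [nan nan nan];
```

View pics/z3.png

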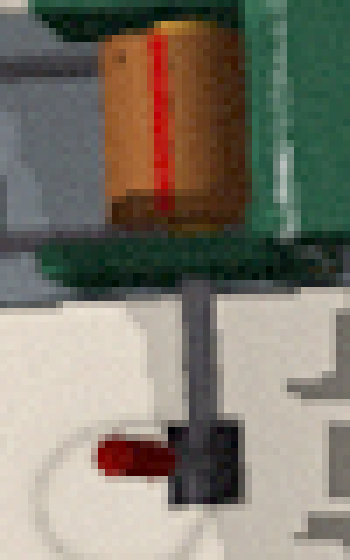

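View pics/z3s.png

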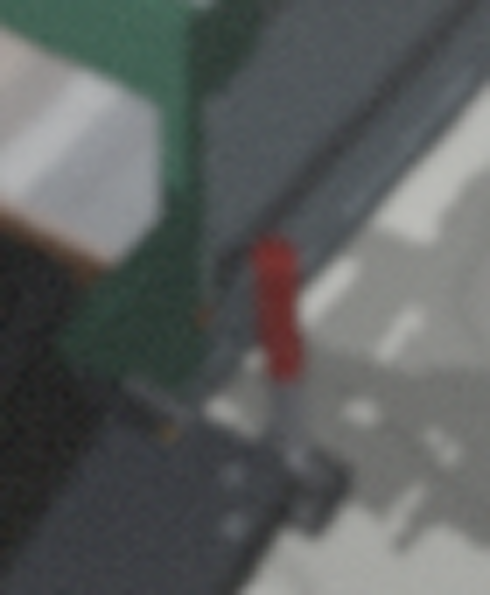

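Run:
```python
from mv import *
bar=lambda th,r=.095:[.05+r*np.sin(th),.12,.0535+r*np.cos(th)]
rel(tgt(PR,bar(.125),-20,GD+.085))
rel(tgt(PR,bar(.125),-20))
rel(tgt(PR,bar(.06),-20))
rel(tgt(PR,bar(0),-20))
```

```text
{'rx': -0.0002, 'ry': -0.0002, 'rz': 0.0008, 'x': -0.1201, 'y': -0.0005, 'z': 0.0009} deg 0.3 p [0.445 0.228 0.276]
{'rx': -0.0002, 'ry': -0.0002, 'rz': 0.0008, 'x': -0.1202, 'y': -0.0003, 'z': 0.0859} deg 0.3 p [0.446 0.199 0.196]
{'rx': -0.0002, 'ry': -0.0002, 'rz': 0.0008, 'x': -0.1262, 'y': -0.0004, 'z': 0.0875} deg 0.3 p [0.447 0.192 0.196]
{'rx': -0.0002, 'ry': -0.0002, 'rz': 0.0008, 'x': -0.1316, 'y': -0.0004, 'z': 0.0893} deg 0.3 p [0.447 0.187 0.196]
```

Call:
{"name": "drive_tool", "arguments": {
  "plan": [
    {"rx": 0, "ry": 0, "rz": 0, "x": -0.06, "y": 0, "z": 0, "fingers": 0.5},
    {"rx": 0, "ry": 0, "rz": 0, "x": -0.12, "y": 0, "z": 0, "fingers": 0.5},
    {"rx": 0, "ry": 0, "rz": 0, "x": -0.12, "y": 0, "z": 0.04, "fingers": 0.5},
    {"rx": 0, "ry": 0, "rz": 0, "x": -0.12, "y": 0, "z": 0.085, "fingers": 0.5},
    {"rx": 0, "ry": 0, "rz": 0, "x": -0.12, "y": 0, "z": 0.085, "fingers": 0.5},
    {"rx": 0, "ry": 0, "rz": 0, "x": -0.12, "y": 0, "z": 0.085, "fingers": 0},
    {"rx": 0, "ry": 0, "rz": 0, "x": -0.12, "y": 0, "z": 0.085, "fingers": 0},
    {"rx": 0, "ry": 0, "rz": 0, "x": -0.12, "y": 0, "z": 0.085, "fingers": 0},
    {"rx": 0, "ry": 0, "rz": 0, "x": -0.126, "y": 0, "z": 0.0865, "fingers": 0},
    {"rx": 0, "ry": 0, "rz": 0, "x": -0.132, "y": 0, "z": 0.088, "fingers": 0},
    {"rx": 0, "ry": 0, "rz": 0, "x": -0.132, "y": 0, "z": 0.088, "fingers": 0}
  ]
}}

```text
time: 8.32
ee_pos: [0.4466, 0.1848, 0.1996]
eef_rot: [0.678, 0.715, -0.12, 0.125]
ft_force: [-10.7, 2.0, 4.3]
width: 0.0133
```

```bash
python3 - <<'E'
from mv import *
st()
bar=lambda th,r=.095:[.05+r*np.sin(th),.12,.0535+r*np.cos(th)]
rel(tgt(PR,bar(.0),-20))
c=viewer.camera('top'); save(c,'top4.png')
E
python3 stripe.py pics/top4.png
```

```text
t 8.325 p [0.4466 0.1848 0.1996] q [ 0.678  0.715 -0.12   0.125] F [-10.7   2.    4.3] w 0.0133 j [ 0.21  0.37 -1.01  1.82  0.57  1.42 -0.93]
{'rx': -0.0004, 'ry': -0.0001, 'rz': 0.0004, 'x': 0.0028, 'y': 0.0005, 'z': 0.0024} deg 0.2 p [0.447 0.187 0.196]
0.085 44 [ 0.0533 -0.0057  0.085 ] [0.0016 0.0163 0.    ]
0.09 44 [ 0.0527 -0.005   0.09  ] [0.0016 0.0162 0.    ]
0.095 44 [ 0.0521 -0.0044  0.095 ] [0.0016 0.0161 0.    ]
```

Call:
{"name": "drive_tool", "arguments": {
  "plan": [
    {"rx": 0, "ry": 0, "rz": 0, "x": -0.004, "y": 0, "z": 0.001, "fingers": 0},
    {"rx": 0, "ry": 0, "rz": 0, "x": -0.004, "y": 0, "z": 0.001, "fingers": 0},
    {"rx": 0, "ry": 0, "rz": 0, "x": -0.004, "y": 0, "z": 0.001, "fingers": 0.5},
    {"rx": 0, "ry": 0, "rz": 0, "x": -0.004, "y": 0, "z": 0.001, "fingers": 0.5},
    {"rx": 0, "ry": 0, "rz": 0, "x": -0.004, "y": 0, "z": -0.06, "fingers": 0.5},
    {"rx": 0, "ry": 0, "rz": 0, "x": 0.02, "y": 0.0, "z": -0.12, "fingers": 0.5},
    {"rx": 0, "ry": 0, "rz": 0, "x": 0.08, "y": 0.0, "z": -0.12, "fingers": 0.5},
    {"rx": 0, "ry": 0, "rz": 0, "x": 0.13, "y": 0.0, "z": -0.12, "fingers": 0.5}
  ]
}}

```text
time: 9.38
ee_pos: [0.4403, 0.3487, 0.2679]
eef_rot: [0.679, 0.714, -0.119, 0.126]
ft_force: [0.1, -0.6, 0.5]
width: 0.0431
```

```bash
cat > tip.py <<'E'
from ov import *
from mv import *
import sys
k=sys.argv[1]
c=viewer.camera('top'); save(c,f'top{k}.png'); W=cloud(c); np.save(f'top{k}.npy',W)
im=cv2.imread(f'pics/top{k}.png')
F=fr(PR); hsv=cv2.cvtColor(im,cv2.COLOR_BGR2HSV); v,u=np.mgrid[:420,:560]
m=((hsv[...,0]<8)|(hsv[...,0]>172))&(hsv[...,1]>150)&(u>180)&(u<212)&(v>262)&(v<280)
t=m&(W[...,2]>.17)
q=(W-F[:3,3])@F[:3,:3]
print('tip n',t.sum(),'uv',u[t].mean(),v[t].mean(),'press',q[t].mean(0)); st()
cv2.imwrite(f'pics/z{k}.png',cv2.convertScaleAbs(cv2.resize(im[205:285,175:225],None,fx=7,fy=7,interpolation=cv2.INTER_NEAREST),alpha=1.8))
E
python3 tip.py 5; python3 stripe.py pics/top5.png
```

```text
tip n 23 uv 198.47826086956522 269.2173913043478 press [0.04806356 0.12128829 0.17933927]
t 9.425 p [0.4372 0.3534 0.2645] q [ 0.676  0.716 -0.12   0.124] F [-4.7 -1.5 -2.2] w 0.0436 j [-0.15  0.55 -1.01  1.48  0.61  1.68 -1.14]
0.085 43 [ 0.052  -0.0047  0.085 ] [0.0015 0.0157 0.    ]
0.09 43 [ 0.0514 -0.004   0.09  ] [0.0015 0.0157 0.    ]
0.095 43 [ 0.0508 -0.0034  0.095 ] [0.0015 0.0156 0.    ]
```

View pics/z5.png

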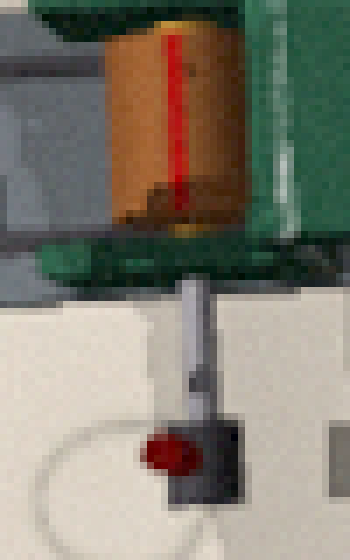

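Run:
```python
from ov import *
T=[(SHOE,(.4395,-.2735,.7654),(0,255,0)),(BOARD,(.5857,-.2739,1.649),(255,255,0))]
ov(T,'top','pics/top5.png',(340,185,415,300),5,'pics/a.png')
ov(T,'side','pics/side0.png',(295,145,410,215),6,'pics/b.png')
a=cv2.convertScaleAbs(cv2.imread('pics/a.png'),alpha=1.8);b=cv2.imread('pics/b.png')
cv2.imwrite('pics/o5.png',a); cv2.imwrite('pics/o5b.png',b)
```

```text
(no output)
```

View pics/o5.png

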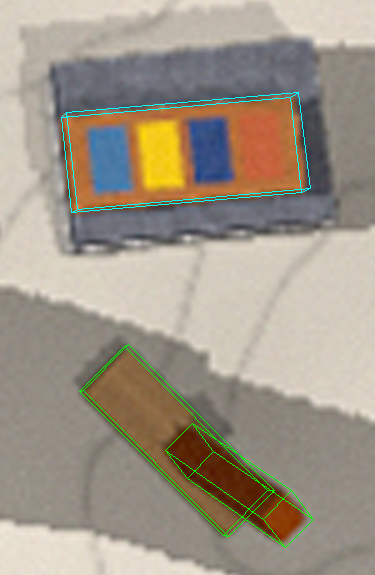

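View pics/o5b.png

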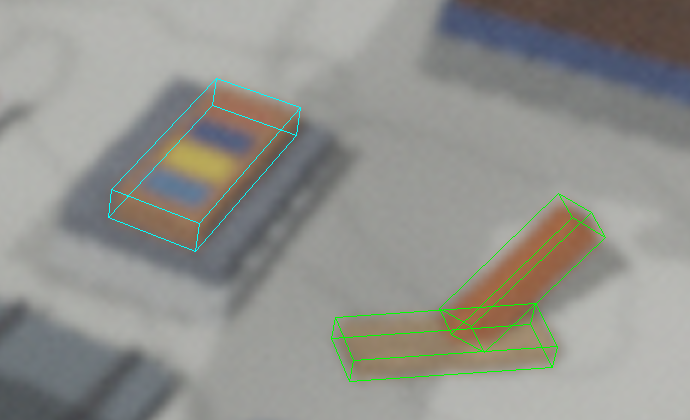

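Run:
```python
from mv import *
B=(.5857,-.2739,1.649)
T=tgt(B,[0,0,.0715],0)
rel((T[0],np.array([.44,.02,.33])))
rel((T[0],np.array([.5857,-.2739,.2225])))
```

```text
{'rx': -0.0011, 'ry': 0.0552, 'rz': -0.0032, 'x': -0.3355, 'y': -0.0165, 'z': 0.0517} deg 19.9 p [0.44 0.02 0.33]
{'rx': -0.0011, 'ry': 0.0552, 'rz': -0.0032, 'x': -0.5828, 'y': 0.1125, 'z': 0.255} deg 19.9 p [ 0.586 -0.274  0.222]
```

Call:
{"name": "drive_tool", "arguments": {
  "plan": [
    {"rx": -0.001, "ry": 0.055, "rz": -0.003, "x": -0.336, "y": -0.0165, "z": 0.04, "fingers": 1},
    {"rx": -0.001, "ry": 0.055, "rz": -0.003, "x": -0.336, "y": -0.0165, "z": 0.04, "fingers": 1},
    {"rx": -0.001, "ry": 0.055, "rz": -0.003, "x": -0.336, "y": -0.0165, "z": 0.04, "fingers": 1},
    {"rx": -0.001, "ry": 0.055, "rz": -0.003, "x": -0.336, "y": -0.0165, "z": 0.04, "fingers": 1},
    {"rx": -0.001, "ry": 0.055, "rz": -0.003, "x": -0.336, "y": -0.0165, "z": 0.04, "fingers": 1},
    {"rx": -0.001, "ry": 0.055, "rz": -0.003, "x": -0.583, "y": 0.1125, "z": 0.255, "fingers": 1},
    {"rx": -0.001, "ry": 0.055, "rz": -0.003, "x": -0.583, "y": 0.1125, "z": 0.255, "fingers": 1},
    {"rx": -0.001, "ry": 0.055, "rz": -0.003, "x": -0.583, "y": 0.1125, "z": 0.255, "fingers": 1},
    {"rx": -0.001, "ry": 0.055, "rz": -0.003, "x": -0.583, "y": 0.1125, "z": 0.255, "fingers": 1},
    {"rx": -0.001, "ry": 0.055, "rz": -0.003, "x": -0.583, "y": 0.1125, "z": 0.255, "fingers": 1},
    {"rx": -0.001, "ry": 0.055, "rz": -0.003, "x": -0.583, "y": 0.1125, "z": 0.255, "fingers": 1},
    {"rx": -0.001, "ry": 0.055, "rz": -0.003, "x": -0.583, "y": 0.1125, "z": 0.255, "fingers": 1}
  ]
}}

```text
time: 10.92
ee_pos: [0.5806, -0.2698, 0.2303]
eef_rot: [0.682, 0.732, -0.001, 0.002]
ft_force: [1.2, 0.5, 1.7]
width: 0.0872
```

Run:
```python
from mv import *
B=(.5857,-.2739,1.649)
st(); rel(tgt(B,[0,0,.0715],0))
```

```text
t 10.925 p [ 0.5806 -0.2698  0.2303] q [ 0.682  0.732 -0.001  0.002] F [1.2 0.5 1.7] w 0.0872 j [ 0.99  0.55 -0.87  1.47  0.42  1.32  0.16]
{'rx': 0.0004, 'ry': 0.0007, 'rz': -0.0012, 'x': -0.0039, 'y': 0.0046, 'z': 0.1078} deg 0.5 p [ 0.586 -0.274  0.122]
```

Call:
{"name": "drive_tool", "arguments": {
  "plan": [
    {"rx": 0, "ry": 0, "rz": 0, "x": 0, "y": 0, "z": 0.04, "fingers": 1},
    {"rx": 0, "ry": 0, "rz": 0, "x": 0, "y": 0, "z": 0.04, "fingers": 1},
    {"rx": 0, "ry": 0, "rz": 0, "x": 0, "y": 0, "z": 0.04, "fingers": 1}
  ]
}}

```text
time: 11.3
ee_pos: [0.5808, -0.2666, 0.1924]
eef_rot: [0.681, 0.732, 0.0, 0.003]
ft_force: [0.1, 0.5, 0.4]
width: 0.0873
```

Run:
```python
from mv import *
B=(.5857,-.2739,1.649)
st(); rel(tgt(B,[0,0,.0715],0))
```

```text
t 11.3 p [ 0.5808 -0.2666  0.1924] q [0.681 0.732 0.    0.003] F [0.1 0.5 0.4] w 0.0873 j [ 0.98  0.58 -0.85  1.51  0.45  1.25  0.14]
{'rx': 0.0006, 'ry': 0.0006, 'rz': -0.0009, 'x': -0.0073, 'y': 0.0041, 'z': 0.0699} deg 0.5 p [ 0.586 -0.274  0.122]
```

Call:
{"name": "drive_tool", "arguments": {
  "plan": [
    {"rx": 0.0006, "ry": 0.0006, "rz": -0.0009, "x": -0.0073, "y": 0.004, "z": 0.04, "fingers": 1},
    {"rx": 0.0006, "ry": 0.0006, "rz": -0.0009, "x": -0.0073, "y": 0.004, "z": 0.07, "fingers": 1},
    {"rx": 0.0006, "ry": 0.0006, "rz": -0.0009, "x": -0.0073, "y": 0.004, "z": 0.07, "fingers": 1}
  ]
}}

```text
time: 11.68
ee_pos: [0.5847, -0.2741, 0.1208]
eef_rot: [0.679, 0.734, -0.001, -0.001]
ft_force: [0.0, 1.3, -0.4]
width: 0.0871
```

Run:
```python
from mv import *
B=(.5857,-.2739,1.649)
st(); rel(tgt(B,[0,0,.0715],0))
```

```text
t 11.675 p [ 0.5847 -0.2741  0.1208] q [ 0.679  0.734 -0.001 -0.001] F [ 0.   1.3 -0.4] w 0.0871 j [ 0.95  0.66 -0.81  1.55  0.51  1.16  0.11]
{'rx': -0.0004, 'ry': -0.0001, 'rz': -0.0001, 'x': 0.0001, 'y': 0.0011, 'z': -0.0017} deg 0.1 p [ 0.586 -0.274  0.122]
```

Call:
{"name": "drive_tool", "arguments": {
  "plan": [
    {"rx": 0, "ry": 0, "rz": 0, "x": 0, "y": 0.001, "z": -0.0018, "fingers": 0.3},
    {"rx": 0, "ry": 0, "rz": 0, "x": 0, "y": 0.001, "z": -0.0018, "fingers": 0.3},
    {"rx": 0, "ry": 0, "rz": 0, "x": 0, "y": 0.001, "z": -0.0018, "fingers": 0.3},
    {"rx": 0, "ry": 0, "rz": 0, "x": 0, "y": 0.001, "z": -0.0018, "fingers": 0.3},
    {"rx": 0, "ry": 0, "rz": 0, "x": 0, "y": 0.001, "z": -0.04, "fingers": 0.3},
    {"rx": 0, "ry": 0, "rz": 0, "x": 0, "y": 0.001, "z": -0.09, "fingers": 0.3},
    {"rx": 0, "ry": 0, "rz": 0, "x": 0, "y": 0.001, "z": -0.09, "fingers": 0.3}
  ],
  "squeeze": 25
}}

```text
time: 12.55
ee_pos: [0.5879, -0.2747, 0.2151]
eef_rot: [0.679, 0.734, 0.001, 0.003]
ft_force: [0.4, 0.2, 0.2]
width: 0.0288
```

Run:
```python
from mv import *
from fit import *
st(); 
for n in CAM:
    c=viewer.camera(n); save(c,n+'6.png'); np.save(n+'6.npy',cloud(c))
a=cv2.imread('pics/top6.png')[180:310,300:430];b=cv2.imread('pics/side6.png')[80:220,270:410]
cv2.imwrite('pics/ab6.png',np.hstack([cv2.resize(a,(400,400)),cv2.resize(b,(400,400))]))
# placement target
P=tgt(PR,[-.1,0,0.0465+0.0],0)
rel((P[0],P[1]+[0,0,.10])); rel(P)
```

```text
t 12.55 p [ 0.5879 -0.2747  0.2151] q [0.679 0.734 0.001 0.003] F [0.4 0.2 0.2] w 0.0288 j [ 0.97  0.58 -0.86  1.46  0.44  1.3   0.16]
{'rx': -0.0001, 'ry': 0.0001, 'rz': 0.004, 'x': 0.3003, 'y': 0.0124, 'z': 0.0133} deg 1.4 p [0.575 0.026 0.198]
{'rx': -0.0001, 'ry': 0.0001, 'rz': 0.004, 'x': 0.3003, 'y': 0.0125, 'z': 0.1133} deg 1.4 p [0.575 0.026 0.098]
```

View pics/ab6.png

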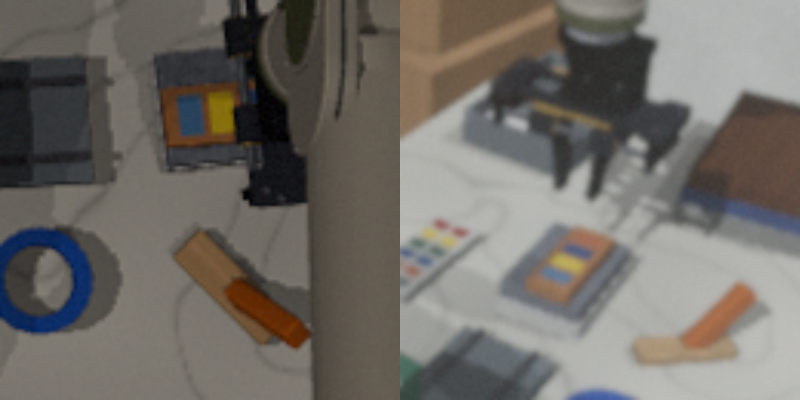

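Run:
```python
from ov import *
T=[(SHOE,(.4395,-.2735,.7654),(0,255,0)),(BOARD,(.5857,-.2739,1.649),(255,255,0))]
ov(T,'top','pics/top6.png',(340,185,415,235),8,'pics/a.png')
ov(T,'side','pics/side6.png',(295,145,365,215),7,'pics/b.png')
cv2.imwrite('pics/a.png',cv2.convertScaleAbs(cv2.imread('pics/a.png'),alpha=1.8))
```

```text
(no output)
```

View pics/a.png

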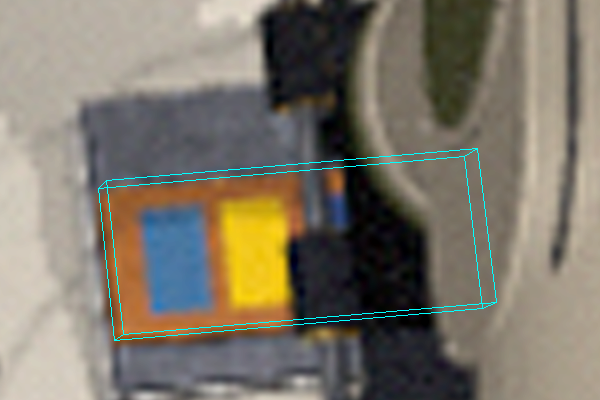

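View pics/b.png

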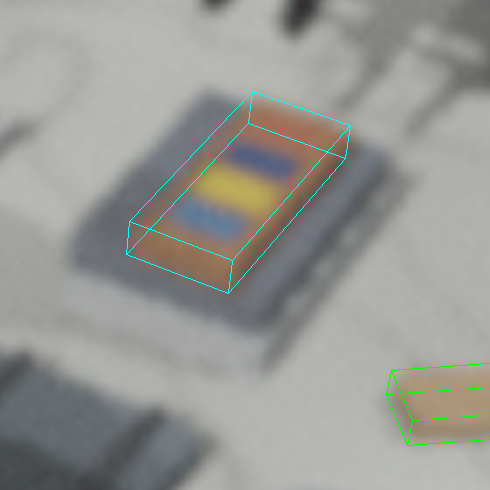

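Run:
```python
from mv import *
B=(.5857,-.2739,1.649)
st(); rel(tgt(B,[0,0,.0725],0))
```

```text
t 12.65 p [ 0.5861 -0.2747  0.211 ] q [ 0.679  0.734 -0.    -0.   ] F [-0.3  0.2 -0.5] w 0.0272 j [ 0.97  0.58 -0.86  1.46  0.44  1.3   0.16]
{'rx': -0.0001, 'ry': 0.0001, 'rz': -0.0002, 'x': 0.0009, 'y': -0.0003, 'z': 0.0875} deg 0.1 p [ 0.586 -0.274  0.124]
```

Call:
{"name": "drive_tool", "arguments": {
  "plan": [
    {"rx": 0, "ry": 0, "rz": 0, "x": 0.001, "y": 0, "z": 0.0, "fingers": 1},
    {"rx": 0, "ry": 0, "rz": 0, "x": 0.001, "y": 0, "z": 0.0, "fingers": 1},
    {"rx": 0, "ry": 0, "rz": 0, "x": 0.001, "y": 0, "z": 0.02, "fingers": 1},
    {"rx": 0, "ry": 0, "rz": 0, "x": 0.001, "y": 0, "z": 0.05, "fingers": 1},
    {"rx": 0, "ry": 0, "rz": 0, "x": 0.001, "y": 0, "z": 0.0875, "fingers": 1},
    {"rx": 0, "ry": 0, "rz": 0, "x": 0.001, "y": 0, "z": 0.0875, "fingers": 1},
    {"rx": 0, "ry": 0, "rz": 0, "x": 0.001, "y": 0, "z": 0.0875, "fingers": 0.3},
    {"rx": 0, "ry": 0, "rz": 0, "x": 0.001, "y": 0, "z": 0.0875, "fingers": 0.3},
    {"rx": 0, "ry": 0, "rz": 0, "x": 0.001, "y": 0, "z": 0.0875, "fingers": 0.3},
    {"rx": 0, "ry": 0, "rz": 0, "x": 0.001, "y": 0, "z": 0.0875, "fingers": 0.3},
    {"rx": 0, "ry": 0, "rz": 0, "x": 0.001, "y": 0, "z": 0.0875, "fingers": 0.3},
    {"rx": 0, "ry": 0, "rz": 0, "x": 0.001, "y": 0, "z": 0.0875, "fingers": 0.3}
  ]
}}

```text
time: 14.15
ee_pos: [0.5859, -0.2737, 0.1236]
eef_rot: [0.679, 0.734, -0.0, -0.0]
ft_force: [-2.4, 0.9, 4.9]
width: 0.0497
```

Run:
```python
from mv import *
B=(.5857,-.2739,1.649)
st(); rel(tgt(B,[0,0,.0725],0))
```

```text
t 14.15 p [ 0.5859 -0.2737  0.1236] q [ 0.679  0.734 -0.    -0.   ] F [-2.4  0.9  4.9] w 0.0497 j [ 0.95  0.66 -0.81  1.54  0.51  1.16  0.11]
{'rx': -0.0002, 'ry': 0.0, 'rz': -0.0002, 'x': -0.0001, 'y': -0.0002, 'z': 0.0001} deg 0.1 p [ 0.586 -0.274  0.124]
```

Run:
```python
from mv import *
P=tgt(PR,[-.1,0,0.0476],0)
rel((P[0],P[1]+[0,0,.05])); rel(P)
```

```text
{'rx': -0.0002, 'ry': 0.0, 'rz': 0.004, 'x': 0.2993, 'y': 0.0125, 'z': -0.0251} deg 1.4 p [0.575 0.026 0.149]
{'rx': -0.0002, 'ry': 0.0, 'rz': 0.004, 'x': 0.2993, 'y': 0.0125, 'z': 0.0249} deg 1.4 p [0.575 0.026 0.099]
```

Call:
{"name": "drive_tool", "arguments": {
  "plan": [
    {"rx": 0, "ry": 0, "rz": 0, "x": 0, "y": 0, "z": -0.03, "fingers": 0.3},
    {"rx": 0, "ry": 0, "rz": 0, "x": 0, "y": 0, "z": -0.06, "fingers": 0.3},
    {"rx": 0, "ry": 0, "rz": 0, "x": 0.04, "y": 0, "z": -0.06, "fingers": 0.3}
  ]
}}

```text
time: 14.52
ee_pos: [0.5836, -0.2368, 0.1852]
eef_rot: [0.681, 0.732, -0.0, 0.002]
ft_force: [0.2, 1.8, -1.3]
width: 0.0499
```

Run:
```python
from mv import *
st()
P=tgt(PR,[-.1,0,0.0476],0)
rel((P[0],P[1]+[0,0,.04])); rel(P)
```

```text
t 14.525 p [ 0.5836 -0.2368  0.1852] q [ 0.681  0.732 -0.     0.002] F [ 0.2  1.8 -1.3] w 0.0499 j [ 0.95  0.57 -0.86  1.54  0.45  1.24  0.08]
{'rx': 0.0003, 'ry': 0.0004, 'rz': 0.0032, 'x': 0.2624, 'y': 0.0105, 'z': 0.046} deg 1.2 p [0.575 0.026 0.139]
{'rx': 0.0003, 'ry': 0.0004, 'rz': 0.0032, 'x': 0.2625, 'y': 0.0104, 'z': 0.086} deg 1.2 p [0.575 0.026 0.099]
```

Board is held. Carry to above the channel.

Call:
{"name": "drive_tool", "arguments": {
  "plan": [
    {"rx": 0, "ry": 0, "rz": 0.0015, "x": 0.06, "y": 0.002, "z": 0, "fingers": 0.3},
    {"rx": 0, "ry": 0, "rz": 0.0032, "x": 0.12, "y": 0.005, "z": 0, "fingers": 0.3},
    {"rx": 0, "ry": 0, "rz": 0.0032, "x": 0.18, "y": 0.008, "z": 0.02, "fingers": 0.3},
    {"rx": 0, "ry": 0, "rz": 0.0032, "x": 0.23, "y": 0.0105, "z": 0.04, "fingers": 0.3},
    {"rx": 0, "ry": 0, "rz": 0.0032, "x": 0.2625, "y": 0.0105, "z": 0.055, "fingers": 0.3},
    {"rx": 0, "ry": 0, "rz": 0.0032, "x": 0.2625, "y": 0.0105, "z": 0.055, "fingers": 0.3},
    {"rx": 0, "ry": 0, "rz": 0.0032, "x": 0.2625, "y": 0.0105, "z": 0.055, "fingers": 0.3}
  ]
}}

```text
time: 15.4
ee_pos: [0.5734, 0.0281, 0.1283]
eef_rot: [0.687, 0.727, -0.001, -0.0]
ft_force: [0.2, -0.6, -0.7]
width: 0.0497
```

Run:
```python
from mv import *
st()
P=tgt(PR,[-.1,0,0.0476],0)
rel(P)
for n in ('top','side'):
    c=viewer.camera(n); save(c,n+'7.png')
from ov import *
BB=[box(-.1,0,.028,.046,.12,.05)]
T=[(PRESS(0),PR,(0,255,255)),(BB,PR,(255,255,0))]
ov(T,'top','pics/top7.png',(225,185,335,250),7,'pics/o7.png')
ov(T,'side','pics/side7.png',(200,130,350,280),4,'pics/o7b.png')
```

```text
t 15.4 p [0.5734 0.0281 0.1283] q [ 0.687  0.727 -0.001 -0.   ] F [ 0.2 -0.6 -0.7] w 0.0497 j [ 0.6   0.54 -0.91  1.74  0.47  1.1  -0.41]
{'rx': -0.0002, 'ry': 0.0, 'rz': 0.0008, 'x': -0.0026, 'y': 0.002, 'z': 0.0297} deg 0.3 p [0.575 0.026 0.099]
```

View pics/o7.png

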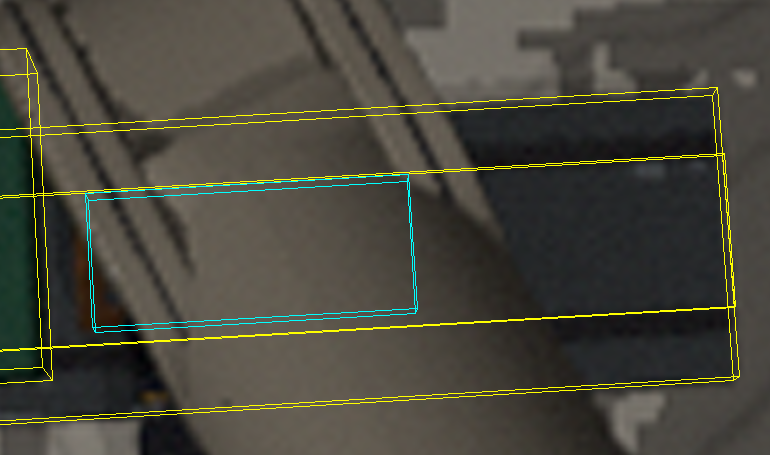

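View pics/o7b.png

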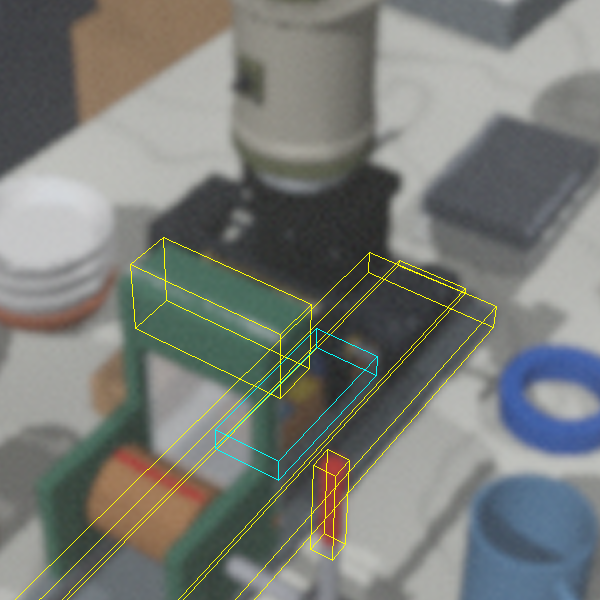

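Call:
{"name": "drive_tool", "arguments": {
  "plan": [
    {"rx": 0, "ry": 0, "rz": 0.0008, "x": -0.0026, "y": 0.002, "z": 0.01, "fingers": 0.3},
    {"rx": 0, "ry": 0, "rz": 0.0008, "x": -0.0026, "y": 0.002, "z": 0.02, "fingers": 0.3},
    {"rx": 0, "ry": 0, "rz": 0.0008, "x": -0.0026, "y": 0.002, "z": 0.028, "fingers": 0.3},
    {"rx": 0, "ry": 0, "rz": 0.0008, "x": -0.0026, "y": 0.002, "z": 0.028, "fingers": 0.3}
  ]
}}

```text
time: 16.0
ee_pos: [0.575, 0.0264, 0.0996]
eef_rot: [0.688, 0.725, -0.001, -0.001]
ft_force: [-0.7, 0.0, -1.1]
width: 0.05
```

Run:
```python
from mv import *
st()
P=tgt(PR,[-.1,0,0.0476],0)
rel(P)
```

```text
t 16.0 p [0.575  0.0264 0.0996] q [ 0.688  0.725 -0.001 -0.001] F [-0.7  0.  -1.1] w 0.05 j [ 0.58  0.58 -0.88  1.75  0.51  1.06 -0.44]
{'rx': -0.0004, 'ry': -0.0001, 'rz': 0.0001, 'x': -0.0008, 'y': 0.0005, 'z': 0.001} deg 0.1 p [0.575 0.026 0.099]
```

Call:
{"name": "drive_tool", "arguments": {
  "plan": [
    {"rx": 0, "ry": 0, "rz": 0, "x": 0, "y": 0, "z": 0.0015, "fingers": 0.3},
    {"rx": 0, "ry": 0, "rz": 0, "x": 0, "y": 0, "z": 0.0015, "fingers": 0.3},
    {"rx": 0, "ry": 0, "rz": 0, "x": 0, "y": 0, "z": 0.0015, "fingers": 0.85},
    {"rx": 0, "ry": 0, "rz": 0, "x": 0, "y": 0, "z": 0.0015, "fingers": 0.85},
    {"rx": 0, "ry": 0, "rz": 0, "x": 0, "y": 0, "z": 0.0015, "fingers": 0.85},
    {"rx": 0, "ry": 0, "rz": 0, "x": 0, "y": 0, "z": -0.02, "fingers": 0.85},
    {"rx": 0, "ry": 0, "rz": 0, "x": -0.02, "y": 0, "z": -0.07, "fingers": 0.85},
    {"rx": 0, "ry": 0, "rz": 0, "x": -0.08, "y": 0, "z": -0.1, "fingers": 0.6},
    {"rx": 0, "ry": 0, "rz": 0, "x": -0.14, "y": 0, "z": -0.12, "fingers": 0.6},
    {"rx": 0, "ry": 0, "rz": 0, "x": -0.2, "y": 0, "z": -0.14, "fingers": 0.6}
  ]
}}

```text
time: 17.25
ee_pos: [0.5855, -0.1694, 0.2411]
eef_rot: [0.688, 0.725, 0.0, 0.0]
ft_force: [0.9, -0.1, -0.2]
width: 0.0554
```

Run:
```python
from mv import *
st()
S=(.4395,-.2735,.7654)
a=np.radians(35)
def hp(t): return [-.0082-t*np.sin(a),0,.014+t*np.cos(a)]
T=tgt(S,hp(.05),35)
rel((T[0],T[1]+[0,0,.15])); rel(T,tgt(S,hp(.05),35,GD+.1)) 
rel(tgt(S,hp(.05),35,GD+.1))
print('grip pt',hp(.05))
for n in ('top','side'):
    c=viewer.camera(n); save(c,n+'8.png'); np.save(n+'8.npy',cloud(c))
```

```text
t 17.25 p [ 0.5855 -0.1694  0.2411] q [0.688 0.725 0.    0.   ] F [ 0.9 -0.1 -0.2] w 0.0554 j [ 0.9   0.48 -0.91  1.54  0.39  1.31 -0.01]
{'rx': -0.0415, 'ry': 0.0912, 'rz': 0.1322, 'x': -0.1396, 'y': -0.2013, 'z': -0.0057} deg 59.7 p [ 0.392 -0.319  0.247]
{'rx': 0.0, 'ry': 0.0, 'rz': 0.0, 'x': -0.0, 'y': 0.0, 'z': 0.1} deg 0.0 p [ 0.392 -0.319  0.097]
{'rx': -0.0415, 'ry': 0.0912, 'rz': 0.1322, 'x': -0.1771, 'y': -0.2447, 'z': 0.0624} deg 59.7 p [ 0.35  -0.359  0.179]
grip pt [np.float64(-0.0368788218175523), 0, np.float64(0.05495760221444959)]
```

View pics/side8.png

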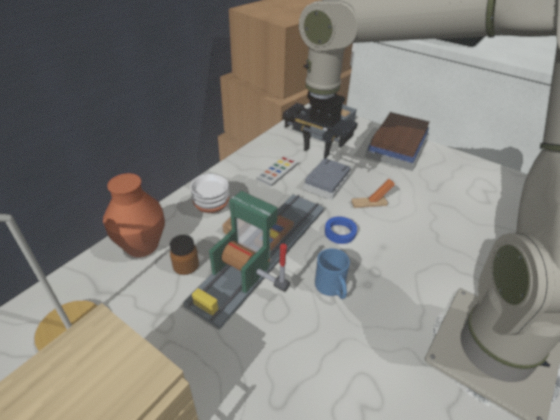

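View pics/top8.png

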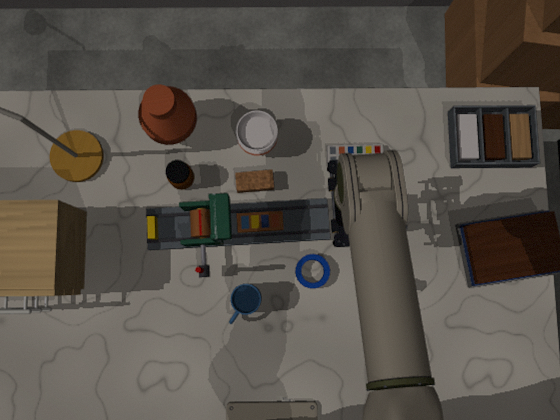

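Run:
```python
from mv import *
from ov import *
W=np.load('top8.npy');F=fr(PR);q=(W-F[:3,3])@F[:3,:3]
m=(q[...,0]>-.16)&(q[...,0]<-.05)&(abs(q[...,1])<.024); z=q[m]; A=np.c_[z[:,:2],np.ones(len(z))]
print('plane',np.linalg.lstsq(A,z[:,2],rcond=None)[0],z[:,2].mean())
BB=[box(-.1,0,.02,.038,.12,.05)]
ov([(PRESS(0),PR,(0,255,255)),(BB,PR,(255,255,0))],'top','pics/top8.png',(185,190,335,280),5,'pics/o8.png')
cv2.imwrite('pics/o8.png',cv2.convertScaleAbs(cv2.imread('pics/o8.png'),alpha=2))
S=(.4395,-.2735,.7654)
a=np.radians(35)
def hp(t): return [-.0082-t*np.sin(a),0,.014+t*np.cos(a)]
rel(tgt(S,hp(.05),35,GD+.08))
```

```text
plane [0.00862672 0.01236752 0.0393637 ] 0.038463355066762954
{'rx': -0.0406, 'ry': 0.0917, 'rz': 0.1306, 'x': -0.165, 'y': -0.2342, 'z': 0.0794} deg 59.3 p [ 0.359 -0.351  0.162]
```

View pics/o8.png

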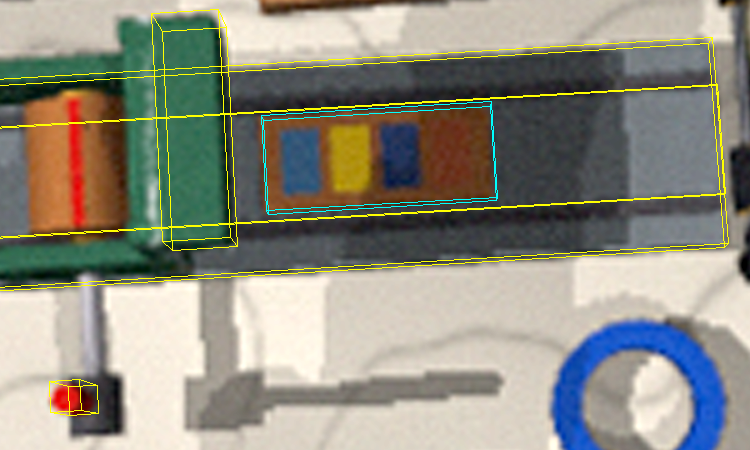

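Call:
{"name": "drive_tool", "arguments": {
  "plan": [
    {"rx": -0.0415, "ry": 0.0912, "rz": 0.1322, "x": -0.14, "y": -0.201, "z": -0.03, "fingers": 0.6},
    {"rx": -0.0415, "ry": 0.0912, "rz": 0.1322, "x": -0.14, "y": -0.201, "z": -0.03, "fingers": 0.6},
    {"rx": -0.0415, "ry": 0.0912, "rz": 0.1322, "x": -0.14, "y": -0.201, "z": -0.03, "fingers": 0.6},
    {"rx": -0.0415, "ry": 0.0912, "rz": 0.1322, "x": -0.165, "y": -0.234, "z": 0.02, "fingers": 0.6},
    {"rx": -0.0415, "ry": 0.0912, "rz": 0.1322, "x": -0.165, "y": -0.234, "z": 0.06, "fingers": 0.6},
    {"rx": -0.0415, "ry": 0.0912, "rz": 0.1322, "x": -0.165, "y": -0.234, "z": 0.06, "fingers": 0.6},
    {"rx": -0.0415, "ry": 0.0912, "rz": 0.1322, "x": -0.165, "y": -0.234, "z": 0.06, "fingers": 0.6},
    {"rx": -0.0415, "ry": 0.0912, "rz": 0.1322, "x": -0.165, "y": -0.234, "z": 0.06, "fingers": 0.6}
  ]
}}

```text
time: 18.35
ee_pos: [0.3618, -0.344, 0.1803]
eef_rot: [0.884, 0.358, 0.278, -0.112]
ft_force: [1.2, 0.1, 0.9]
width: 0.0524
```

```bash
cat >> mv.py <<'E'
S=(.4395,-.2735,.7654)
_a=np.radians(35)
def hp(t): return [-.0082-t*np.sin(_a),0,.014+t*np.cos(_a)]
E
python3 - <<'E'
from mv import *
st(); rel(tgt(S,hp(.05),35,GD+.08)); rel(tgt(S,hp(.05),35))
E
```

```text
t 18.35 p [ 0.3618 -0.344   0.1803] q [ 0.884  0.358  0.278 -0.112] F [1.2 0.1 0.9] w 0.0524 j [ 1.74  0.39 -0.87  1.88 -0.35  1.09  0.28]
{'rx': -0.0002, 'ry': 0.0004, 'rz': 0.0006, 'x': -0.0162, 'y': 0.0029, 'z': 0.0107} deg 0.3 p [ 0.359 -0.351  0.162]
{'rx': -0.0002, 'ry': 0.0004, 'rz': 0.0006, 'x': -0.016, 'y': 0.003, 'z': 0.0907} deg 0.3 p [ 0.392 -0.319  0.097]
```

Call:
{"name": "drive_tool", "arguments": {
  "plan": [
    {"rx": 0, "ry": 0, "rz": 0, "x": -0.016, "y": 0.003, "z": 0.01, "fingers": 0.6},
    {"rx": 0, "ry": 0, "rz": 0, "x": -0.016, "y": 0.003, "z": 0.01, "fingers": 0.6},
    {"rx": 0, "ry": 0, "rz": 0, "x": -0.016, "y": 0.003, "z": 0.01, "fingers": 0.6}
  ]
}}

```text
time: 18.73
ee_pos: [0.3575, -0.3514, 0.1614]
eef_rot: [0.885, 0.356, 0.278, -0.113]
ft_force: [-0.1, 0.4, 0.1]
width: 0.0522
```

Run:
```python
from mv import *
st(); rel(tgt(S,hp(.05),35))
c=viewer.camera('side'); save(c,'side9.png')
cv2.imwrite('pics/s9.png',cv2.resize(cv2.imread('pics/side9.png')[110:240,320:450],None,fx=4.5,fy=4.5))
```

```text
t 18.725 p [ 0.3575 -0.3514  0.1614] q [ 0.885  0.356  0.278 -0.113] F [-0.1  0.4  0.1] w 0.0522 j [ 1.73  0.43 -0.85  1.89 -0.33  1.06  0.29]
{'rx': -0.0003, 'ry': 0.0001, 'rz': -0.0001, 'x': 0.0015, 'y': 0.0008, 'z': 0.0799} deg 0.1 p [ 0.392 -0.319  0.097]
```

View pics/s9.png

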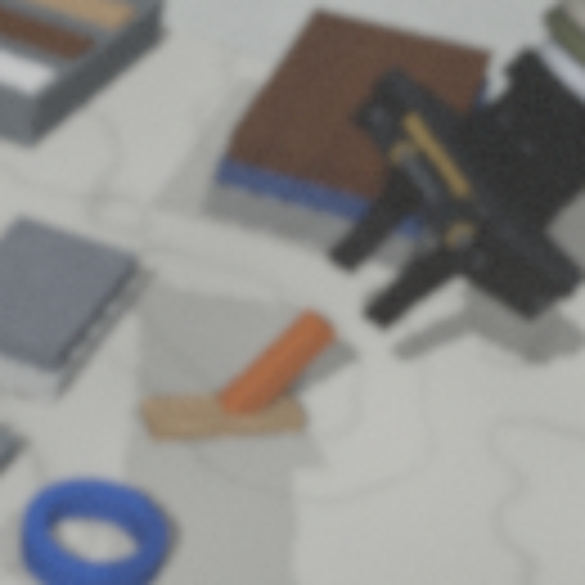

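Call:
{"name": "drive_tool", "arguments": {
  "plan": [
    {"rx": 0, "ry": 0, "rz": 0, "x": 0.0015, "y": 0.001, "z": 0.03, "fingers": 0.6},
    {"rx": 0, "ry": 0, "rz": 0, "x": 0.0015, "y": 0.001, "z": 0.06, "fingers": 0.6},
    {"rx": 0, "ry": 0, "rz": 0, "x": 0.0015, "y": 0.001, "z": 0.08, "fingers": 0.6},
    {"rx": 0, "ry": 0, "rz": 0, "x": 0.0015, "y": 0.001, "z": 0.08, "fingers": 0.6},
    {"rx": 0, "ry": 0, "rz": 0, "x": 0.0015, "y": 0.001, "z": 0.08, "fingers": 0},
    {"rx": 0, "ry": 0, "rz": 0, "x": 0.0015, "y": 0.001, "z": 0.08, "fingers": 0},
    {"rx": 0, "ry": 0, "rz": 0, "x": 0.0015, "y": 0.001, "z": 0.08, "fingers": 0},
    {"rx": 0, "ry": 0, "rz": 0, "x": 0.0015, "y": 0.001, "z": 0.08, "fingers": 0},
    {"rx": 0, "ry": 0, "rz": 0, "x": 0.0015, "y": 0.001, "z": 0.08, "fingers": 0}
  ],
  "squeeze": 40
}}

```text
time: 19.9
ee_pos: [0.3914, -0.3201, 0.0966]
eef_rot: [0.885, 0.356, 0.278, -0.113]
ft_force: [-2.1, 0.3, 3.6]
width: 0.0199
```

Run:
```python
from mv import *
st(); rel(tgt(S,hp(.05),35))
```

```text
t 19.9 p [ 0.3914 -0.3201  0.0966] q [ 0.885  0.356  0.278 -0.113] F [-2.1  0.3  3.6] w 0.0199 j [ 1.63  0.53 -0.83  1.95 -0.3   0.88  0.25]
{'rx': -0.0002, 'ry': 0.0002, 'rz': -0.0003, 'x': 0.0007, 'y': -0.0003, 'z': 0.0004} deg 0.1 p [ 0.392 -0.319  0.097]
```

Call:
{"name": "drive_tool", "arguments": {
  "plan": [
    {"rx": 0, "ry": 0, "rz": 0, "x": 0.02, "y": 0, "z": -0.03, "fingers": 0},
    {"rx": 0, "ry": 0, "rz": 0, "x": 0.057, "y": 0, "z": -0.082, "fingers": 0},
    {"rx": 0, "ry": 0, "rz": 0, "x": 0.057, "y": 0, "z": -0.082, "fingers": 0}
  ]
}}

```text
time: 20.27
ee_pos: [0.3928, -0.3213, 0.1999]
eef_rot: [0.885, 0.357, 0.278, -0.11]
ft_force: [-0.0, -0.7, -3.2]
width: 0.0198
```

```bash
cat >> mv.py <<'E'
def shoe_at(x,dz=0,dy=0):
    F=fr(PR); o=F@np.r_[x,dy,0,1]; h=hp(.05); h[2]+=.02+dz
    return tgt((o[0],o[1],PR[2]),h,35)
E
python3 - <<'E'
from mv import *
st(); rel(shoe_at(-.222,.08)); rel(shoe_at(-.222,.002))
E
```

```text
t 20.275 p [ 0.3928 -0.3213  0.1999] q [ 0.885  0.357  0.278 -0.11 ] F [-0.  -0.7 -3.2] w 0.0198 j [ 1.7   0.36 -0.9   1.88 -0.38  1.08  0.21]
{'rx': 0.0786, 'ry': 0.0007, 'rz': -0.1116, 'x': 0.2025, 'y': 0.0184, 'z': 0.1448} deg 49.1 p [ 0.585 -0.162  0.197]
{'rx': 0.0786, 'ry': 0.0007, 'rz': -0.1116, 'x': 0.1579, 'y': 0.0181, 'z': 0.2088} deg 49.1 p [ 0.585 -0.162  0.119]
```

Call:
{"name": "drive_tool", "arguments": {
  "plan": [
    {"rx": 0.0786, "ry": 0.0007, "rz": -0.1116, "x": 0.2025, "y": 0.018, "z": 0.145, "fingers": 0},
    {"rx": 0.0786, "ry": 0.0007, "rz": -0.1116, "x": 0.2025, "y": 0.018, "z": 0.145, "fingers": 0},
    {"rx": 0.0786, "ry": 0.0007, "rz": -0.1116, "x": 0.2025, "y": 0.018, "z": 0.145, "fingers": 0},
    {"rx": 0.0786, "ry": 0.0007, "rz": -0.1116, "x": 0.2025, "y": 0.018, "z": 0.145, "fingers": 0},
    {"rx": 0.0786, "ry": 0.0007, "rz": -0.1116, "x": 0.2025, "y": 0.018, "z": 0.145, "fingers": 0},
    {"rx": 0.0786, "ry": 0.0007, "rz": -0.1116, "x": 0.2025, "y": 0.018, "z": 0.145, "fingers": 0},
    {"rx": 0.0786, "ry": 0.0007, "rz": -0.1116, "x": 0.2025, "y": 0.018, "z": 0.145, "fingers": 0},
    {"rx": 0.0786, "ry": 0.0007, "rz": -0.1116, "x": 0.2025, "y": 0.018, "z": 0.145, "fingers": 0}
  ]
}}

```text
time: 21.28
ee_pos: [0.5829, -0.1623, 0.1933]
eef_rot: [0.658, 0.69, 0.208, -0.22]
ft_force: [-0.7, -0.2, -1.7]
width: 0.02
```

Run:
```python
from mv import *
st(); rel(shoe_at(-.222,.03)); rel(shoe_at(-.222,.002))
for n in ('top','side'):
    c=viewer.camera(n); save(c,n+'10.png')
cv2.imwrite('pics/s10.png',cv2.resize(cv2.imread('pics/side10.png')[100:250,240:400],None,fx=4.5,fy=4.5))
```

```text
t 21.275 p [ 0.5829 -0.1623  0.1933] q [ 0.658  0.69   0.208 -0.22 ] F [-0.7 -0.2 -1.7] w 0.02 j [ 1.06  0.75 -0.95  1.44 -0.    1.38  0.26]
{'rx': -0.0001, 'ry': -0.0008, 'rz': -0.0007, 'x': -0.027, 'y': 0.0024, 'z': 0.038} deg 0.4 p [ 0.585 -0.162  0.147]
{'rx': -0.0001, 'ry': -0.0008, 'rz': -0.0007, 'x': -0.0432, 'y': 0.0025, 'z': 0.0608} deg 0.4 p [ 0.585 -0.162  0.119]
```

View pics/s10.png

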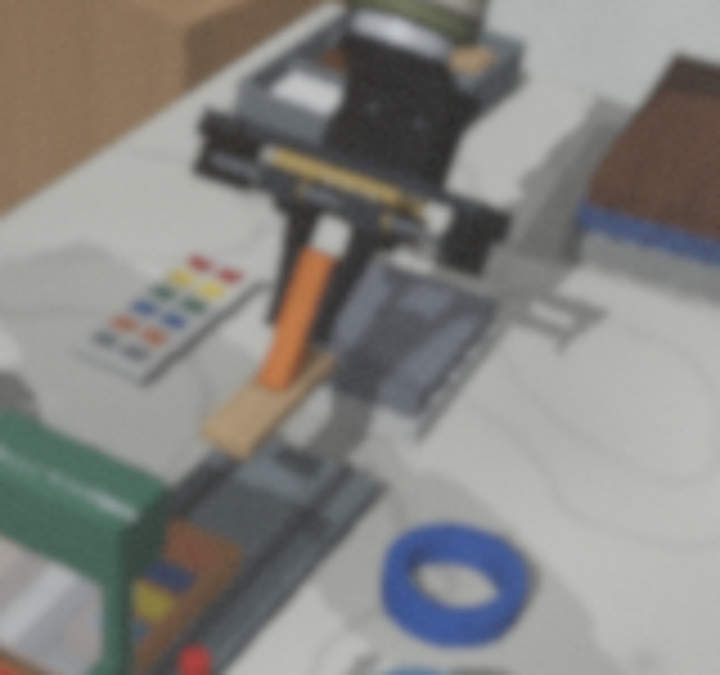

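Call:
{"name": "drive_tool", "arguments": {
  "plan": [
    {"rx": 0, "ry": -0.0008, "rz": -0.0007, "x": -0.02, "y": 0.0025, "z": 0.03, "fingers": 0},
    {"rx": 0, "ry": -0.0008, "rz": -0.0007, "x": -0.04, "y": 0.0025, "z": 0.055, "fingers": 0},
    {"rx": 0, "ry": -0.0008, "rz": -0.0007, "x": -0.04, "y": 0.0025, "z": 0.055, "fingers": 0},
    {"rx": 0, "ry": -0.0008, "rz": -0.0007, "x": -0.04, "y": 0.0025, "z": 0.055, "fingers": 0}
  ]
}}

```text
time: 21.88
ee_pos: [0.5865, -0.1616, 0.127]
eef_rot: [0.656, 0.693, 0.208, -0.218]
ft_force: [0.3, 0.5, -1.3]
width: 0.0199
```

Run:
```python
from mv import *
st(); rel(shoe_at(-.222,.001));rel(shoe_at(-.222,-.001))
```

```text
t 21.875 p [ 0.5865 -0.1616  0.127 ] q [ 0.656  0.693  0.208 -0.218] F [ 0.3  0.5 -1.3] w 0.0199 j [ 1.04  0.83 -0.91  1.47  0.04  1.29  0.29]
{'rx': -0.0, 'ry': -0.0001, 'rz': 0.0005, 'x': -0.0058, 'y': -0.0014, 'z': 0.0073} deg 0.2 p [ 0.585 -0.162  0.118]
{'rx': -0.0, 'ry': -0.0001, 'rz': 0.0005, 'x': -0.0069, 'y': -0.0014, 'z': 0.0089} deg 0.2 p [ 0.585 -0.162  0.116]
```

Call:
{"name": "drive_tool", "arguments": {
  "plan": [
    {"rx": 0, "ry": 0, "rz": 0.0005, "x": -0.003, "y": -0.0014, "z": 0.004, "fingers": 0},
    {"rx": 0, "ry": 0, "rz": 0.0005, "x": -0.006, "y": -0.0014, "z": 0.0075, "fingers": 0},
    {"rx": 0, "ry": 0, "rz": 0.0005, "x": -0.006, "y": -0.0014, "z": 0.0075, "fingers": 0}
  ]
}}

```text
time: 22.25
ee_pos: [0.5849, -0.1623, 0.1166]
eef_rot: [0.657, 0.692, 0.207, -0.219]
ft_force: [-2.4, -0.5, 3.5]
width: 0.0199
```

Run:
```python
from mv import *
st(); rel(shoe_at(-.222,.0005))
s=np.arange(-.222,.03,.02)
c=shoe_at(-.222,.0)
rel(shoe_at(-.12),c);rel(shoe_at(-.02),c); 
for n in ('top','side'):
    c=viewer.camera(n); save(c,n+'11.png')
cv2.imwrite('pics/s11.png',cv2.resize(cv2.imread('pics/side11.png')[130:270,240:380],None,fx=4.5,fy=4.5))
```

```text
t 22.25 p [ 0.5849 -0.1623  0.1166] q [ 0.657  0.692  0.207 -0.219] F [-2.4 -0.5  3.5] w 0.0199 j [ 1.04  0.84 -0.9   1.48  0.05  1.28  0.3 ]
{'rx': -0.0002, 'ry': -0.0001, 'rz': 0.0, 'x': 0.0004, 'y': 0.0003, 'z': -0.0005} deg 0.1 p [ 0.585 -0.162  0.117]
{'rx': 0.0, 'ry': 0.0, 'rz': 0.0, 'x': 0.0836, 'y': -0.0, 'z': 0.0585} deg 0.0 p [ 0.58  -0.06   0.117]
{'rx': 0.0, 'ry': 0.0, 'rz': 0.0, 'x': 0.1655, 'y': -0.0, 'z': 0.1159} deg 0.0 p [0.575 0.039 0.117]
```

View pics/s11.png

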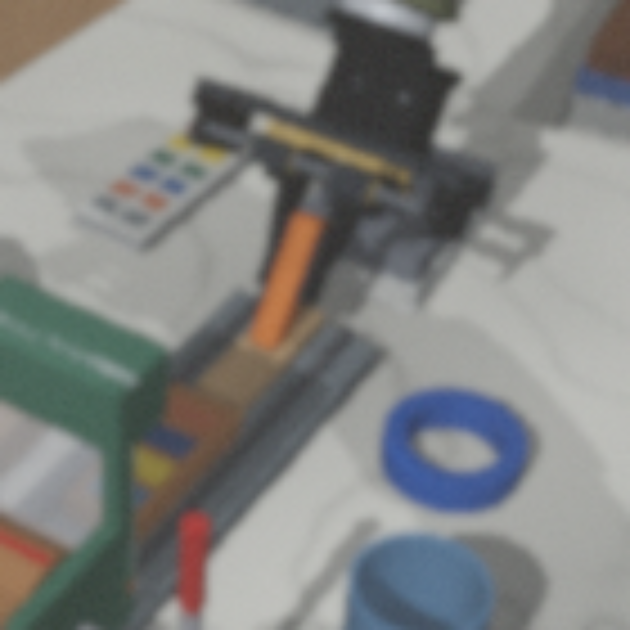

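Call:
{"name": "drive_tool", "arguments": {
  "plan": [
    {"rx": 0, "ry": 0, "rz": 0, "x": 0.01, "y": 0, "z": 0.0066, "fingers": 0},
    {"rx": 0, "ry": 0, "rz": 0, "x": 0.0205, "y": 0, "z": 0.0139, "fingers": 0},
    {"rx": 0, "ry": 0, "rz": 0, "x": 0.0307, "y": 0, "z": 0.0211, "fingers": 0},
    {"rx": 0, "ry": 0, "rz": 0, "x": 0.041, "y": 0, "z": 0.0282, "fingers": 0},
    {"rx": 0, "ry": 0, "rz": 0, "x": 0.0512, "y": 0, "z": 0.0354, "fingers": 0},
    {"rx": 0, "ry": 0, "rz": 0, "x": 0.0614, "y": 0, "z": 0.0426, "fingers": 0},
    {"rx": 0, "ry": 0, "rz": 0, "x": 0.0717, "y": 0, "z": 0.0498, "fingers": 0},
    {"rx": 0, "ry": 0, "rz": 0, "x": 0.0819, "y": 0, "z": 0.0569, "fingers": 0},
    {"rx": 0, "ry": 0, "rz": 0, "x": 0.0819, "y": 0, "z": 0.0569, "fingers": 0}
  ]
}}

```text
time: 23.48
ee_pos: [0.5788, -0.0601, 0.1165]
eef_rot: [0.655, 0.692, 0.207, -0.22]
ft_force: [-0.3, 2.1, 3.5]
width: 0.0197
```

Run:
```python
from mv import *
st(); rel(shoe_at(-.122,.0005));rel(shoe_at(-.053,.0005));rel(shoe_at(-.003,.0005))
for n in ('top','side'):
    c=viewer.camera(n); save(c,n+'12.png')
cv2.imwrite('pics/s12.png',np.hstack([cv2.resize(cv2.imread('pics/side12.png')[180:320,190:330],(400,400)),cv2.resize(cv2.imread('pics/top12.png')[150:290,140:280],(400,400))]))
```

```text
t 23.475 p [ 0.5788 -0.0601  0.1165] q [ 0.655  0.692  0.207 -0.22 ] F [-0.3  2.1  3.5] w 0.0197 j [ 0.98  0.78 -0.95  1.62  0.01  1.14  0.2 ]
{'rx': -0.0007, 'ry': -0.0004, 'rz': 0.0003, 'x': -0.0015, 'y': 0.001, 'z': -0.002} deg 0.3 p [ 0.58  -0.062  0.117]
{'rx': -0.0007, 'ry': -0.0004, 'rz': 0.0003, 'x': 0.0549, 'y': 0.0013, 'z': 0.0378} deg 0.3 p [0.576 0.007 0.117]
{'rx': -0.0007, 'ry': -0.0004, 'rz': 0.0003, 'x': 0.0958, 'y': 0.0015, 'z': 0.0665} deg 0.3 p [0.574 0.056 0.117]
```

View pics/s12.png

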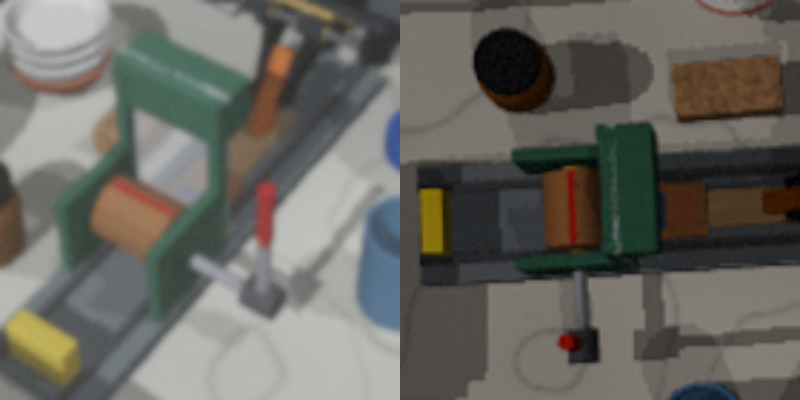

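Call:
{"name": "drive_tool", "arguments": {
  "plan": [
    {"rx": 0, "ry": 0, "rz": 0, "x": 0.0085, "y": 0.0005, "z": 0.005, "fingers": 0},
    {"rx": 0, "ry": 0, "rz": 0, "x": 0.0175, "y": 0.001, "z": 0.0113, "fingers": 0},
    {"rx": 0, "ry": 0, "rz": 0, "x": 0.0265, "y": 0.001, "z": 0.0176, "fingers": 0},
    {"rx": 0, "ry": 0, "rz": 0, "x": 0.0355, "y": 0.001, "z": 0.0239, "fingers": 0},
    {"rx": 0, "ry": 0, "rz": 0, "x": 0.0445, "y": 0.001, "z": 0.0302, "fingers": 0},
    {"rx": 0, "ry": 0, "rz": 0, "x": 0.055, "y": 0.0013, "z": 0.0378, "fingers": 0},
    {"rx": 0, "ry": 0, "rz": 0, "x": 0.063, "y": 0.0013, "z": 0.0434, "fingers": 0},
    {"rx": 0, "ry": 0, "rz": 0, "x": 0.071, "y": 0.0013, "z": 0.049, "fingers": 0},
    {"rx": 0, "ry": 0, "rz": 0, "x": 0.079, "y": 0.0014, "z": 0.0546, "fingers": 0},
    {"rx": 0, "ry": 0, "rz": 0, "x": 0.079, "y": 0.0014, "z": 0.0546, "fingers": 0}
  ]
}}

```text
time: 24.82
ee_pos: [0.5755, 0.0346, 0.1172]
eef_rot: [0.656, 0.692, 0.207, -0.219]
ft_force: [-0.1, -0.2, -2.0]
width: 0.02
```

Run:
```python
from mv import *
st(); rel(shoe_at(-.003,.0005))
for n in ('top','side'):
    c=viewer.camera(n); save(c,n+'13.png'); np.save(n+'13.npy',cloud(c))
cv2.imwrite('pics/s13.png',np.hstack([cv2.resize(cv2.imread('pics/side13.png')[180:320,190:330],(400,400)),cv2.resize(cv2.imread('pics/top13.png')[150:290,140:280],(400,400))]))
```

```text
t 24.825 p [0.5755 0.0346 0.1172] q [ 0.656  0.692  0.207 -0.219] F [-0.1 -0.2 -2. ] w 0.02 j [ 0.88  0.74 -0.99  1.71 -0.01  1.03  0.08]
{'rx': -0.0004, 'ry': -0.0002, 'rz': 0.0002, 'x': 0.018, 'y': -0.0004, 'z': 0.0126} deg 0.2 p [0.574 0.056 0.117]
```

View pics/s13.png

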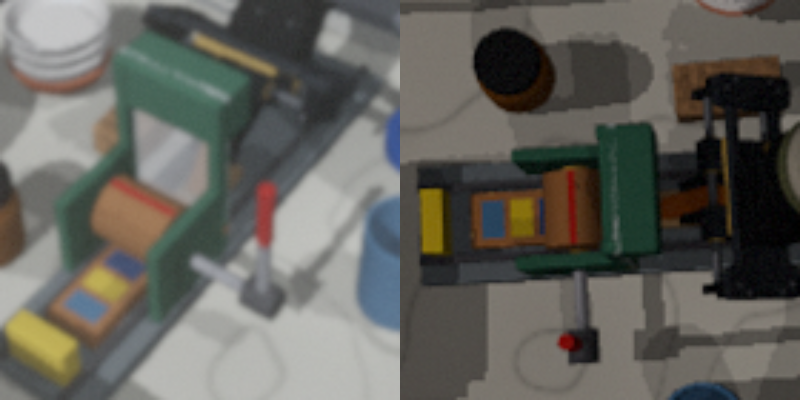

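Call:
{"name": "drive_tool", "arguments": {
  "plan": [
    {"rx": 0, "ry": 0, "rz": 0, "x": 0.006, "y": 0, "z": 0.0042, "fingers": 0},
    {"rx": 0, "ry": 0, "rz": 0, "x": 0.012, "y": 0, "z": 0.0084, "fingers": 0},
    {"rx": 0, "ry": 0, "rz": 0, "x": 0.015, "y": 0, "z": 0.0105, "fingers": 0},
    {"rx": 0, "ry": 0, "rz": 0, "x": 0.0164, "y": 0, "z": 0.0115, "fingers": 0},
    {"rx": 0, "ry": 0, "rz": 0, "x": 0.0164, "y": 0, "z": 0.0115, "fingers": 0}
  ]
}}

```text
time: 25.55
ee_pos: [0.5747, 0.0536, 0.1171]
eef_rot: [0.656, 0.692, 0.207, -0.219]
ft_force: [0.5, 0.3, -2.5]
width: 0.0194
```

Run:
```python
from mv import *
st(); rel(shoe_at(-.003,.0005))
```

```text
t 25.55 p [0.5747 0.0536 0.1171] q [ 0.656  0.692  0.207 -0.219] F [ 0.5  0.3 -2.5] w 0.0194 j [ 0.86  0.73 -0.99  1.72 -0.02  1.    0.06]
{'rx': -0.0003, 'ry': -0.0002, 'rz': 0.0, 'x': 0.0025, 'y': -0.0007, 'z': 0.0016} deg 0.1 p [0.574 0.056 0.117]
```

Step gently, 1.5 mm at a time, until the force shows contact.

Call:
{"name": "drive_tool", "arguments": {
  "plan": [
    {"rx": 0, "ry": 0, "rz": 0, "x": 0.0012, "y": 0, "z": 0.0008, "fingers": 0},
    {"rx": 0, "ry": 0, "rz": 0, "x": 0.0024, "y": 0, "z": 0.0017, "fingers": 0},
    {"rx": 0, "ry": 0, "rz": 0, "x": 0.0024, "y": 0, "z": 0.0017, "fingers": 0}
  ]
}}

```text
time: 25.92
ee_pos: [0.5747, 0.056, 0.117]
eef_rot: [0.657, 0.692, 0.207, -0.219]
ft_force: [0.1, -2.9, -1.8]
width: 0.0195
```

Run:
```python
from mv import *
st(); rel(shoe_at(-.003,.0005))
for n in ('top','side'):
    c=viewer.camera(n); save(c,n+'14.png'); np.save(n+'14.npy',cloud(c))
cv2.imwrite('pics/s14.png',np.hstack([cv2.resize(cv2.imread('pics/side14.png')[210:320,180:290],(400,400)),cv2.resize(cv2.imread('pics/top14.png')[190:260,140:210],(400,400))]))
```

```text
t 25.925 p [0.5747 0.056  0.117 ] q [ 0.657  0.692  0.207 -0.219] F [ 0.1 -2.9 -1.8] w 0.0195 j [ 0.86  0.73 -0.99  1.72 -0.02  1.    0.06]
{'rx': -0.0002, 'ry': -0.0001, 'rz': -0.0, 'x': 0.0006, 'y': -0.0008, 'z': 0.0001} deg 0.1 p [0.574 0.056 0.117]
```

View pics/s14.png

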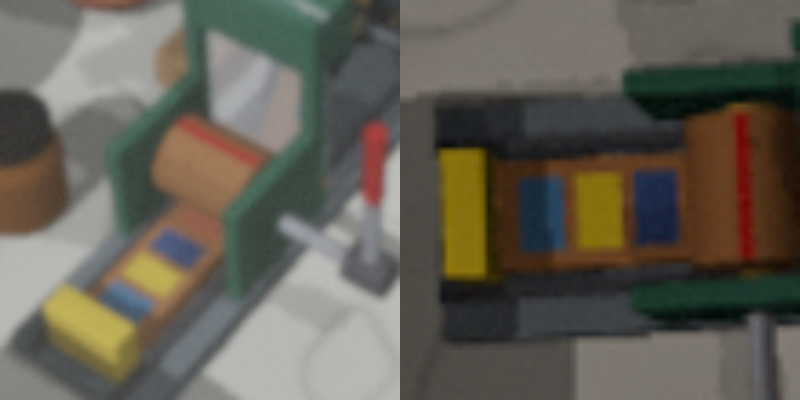

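Call:
{"name": "drive_tool", "arguments": {
  "plan": [
    {"rx": 0, "ry": 0, "rz": 0, "x": 0.0008, "y": 0, "z": 0.0006, "fingers": 0},
    {"rx": 0, "ry": 0, "rz": 0, "x": 0.0016, "y": 0, "z": 0.0011, "fingers": 0},
    {"rx": 0, "ry": 0, "rz": 0, "x": 0.0016, "y": 0, "z": 0.0011, "fingers": 0}
  ]
}}

```text
time: 26.4
ee_pos: [0.5749, 0.0562, 0.1169]
eef_rot: [0.657, 0.691, 0.206, -0.218]
ft_force: [-2.5, -11.6, 3.2]
width: 0.0199
```

Run:
```python
from mv import *
st(); rel(shoe_at(-.003,.0005))
```

```text
t 26.4 p [0.5749 0.0562 0.1169] q [ 0.657  0.691  0.206 -0.218] F [ -2.5 -11.6   3.2] w 0.0199 j [ 0.86  0.73 -0.99  1.72 -0.02  1.    0.05]
{'rx': -0.0001, 'ry': 0.0002, 'rz': -0.0002, 'x': 0.0005, 'y': -0.001, 'z': -0.0001} deg 0.1 p [0.574 0.056 0.117]
```

Call:
{"name": "drive_tool", "arguments": {
  "plan": [
    {"rx": 0, "ry": 0, "rz": 0, "x": -0.004, "y": 0, "z": -0.0028, "fingers": 0},
    {"rx": 0, "ry": 0, "rz": 0, "x": -0.014, "y": -0.0005, "z": -0.0098, "fingers": 0},
    {"rx": 0, "ry": 0, "rz": 0, "x": -0.028, "y": -0.0005, "z": -0.0196, "fingers": 0},
    {"rx": 0, "ry": 0, "rz": 0, "x": -0.042, "y": -0.0005, "z": -0.0294, "fingers": 0},
    {"rx": 0, "ry": 0, "rz": 0, "x": -0.056, "y": -0.0005, "z": -0.0392, "fingers": 0},
    {"rx": 0, "ry": 0, "rz": 0, "x": -0.07, "y": -0.0005, "z": -0.049, "fingers": 0},
    {"rx": 0, "ry": 0, "rz": 0, "x": -0.084, "y": -0.0005, "z": -0.0588, "fingers": 0},
    {"rx": 0, "ry": 0, "rz": 0, "x": -0.098, "y": -0.0005, "z": -0.0686, "fingers": 0},
    {"rx": 0, "ry": 0, "rz": 0, "x": -0.112, "y": -0.0005, "z": -0.0784, "fingers": 0},
    {"rx": 0, "ry": 0, "rz": 0, "x": -0.126, "y": -0.0005, "z": -0.0882, "fingers": 0},
    {"rx": 0, "ry": 0, "rz": 0, "x": -0.132, "y": -0.0005, "z": -0.0925, "fingers": 0},
    {"rx": 0, "ry": 0, "rz": 0, "x": -0.132, "y": -0.0005, "z": -0.0925, "fingers": 0}
  ]
}}

```text
time: 27.9
ee_pos: [0.5825, -0.1031, 0.1169]
eef_rot: [0.657, 0.691, 0.207, -0.219]
ft_force: [-0.1, -0.2, -1.5]
width: 0.0197
```

Run:
```python
from mv import *
st(); rel(shoe_at(-.162,.000));
for n in ('top','side'):
    c=viewer.camera(n); save(c,n+'15.png')
cv2.imwrite('pics/s15.png',np.hstack([cv2.resize(cv2.imread('pics/side15.png')[140:320,180:360],(400,400)),cv2.resize(cv2.imread('pics/top15.png')[140:300,140:300],(400,400))]))
```

```text
t 27.9 p [ 0.5825 -0.1031  0.1169] q [ 0.657  0.691  0.207 -0.219] F [-0.1 -0.2 -1.5] w 0.0197 j [ 1.01  0.8  -0.93  1.57  0.03  1.2   0.24]
{'rx': -0.0002, 'ry': -0.0002, 'rz': -0.0001, 'x': 0.0005, 'y': -0.0004, 'z': 0.0006} deg 0.1 p [ 0.582 -0.102  0.117]
```

View pics/s15.png

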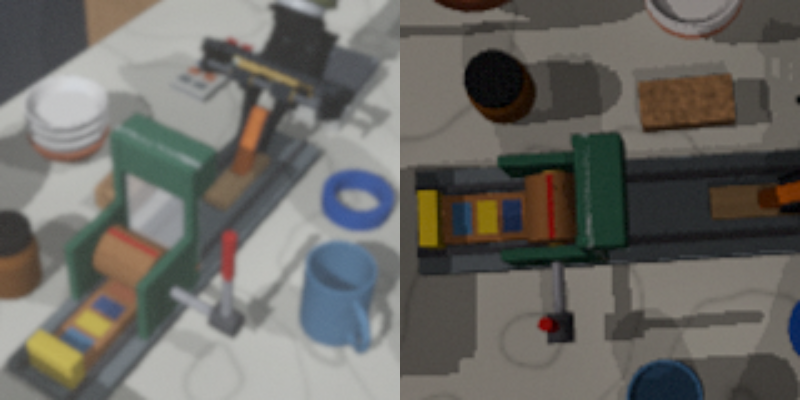

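Call:
{"name": "drive_tool", "arguments": {
  "plan": [
    {"rx": 0, "ry": 0, "rz": 0, "x": -0.0004, "y": 0, "z": 0.0005, "fingers": 0},
    {"rx": 0, "ry": 0, "rz": 0, "x": -0.0007, "y": 0, "z": 0.001, "fingers": 0},
    {"rx": 0, "ry": 0, "rz": 0, "x": -0.0007, "y": 0, "z": 0.001, "fingers": 0}
  ]
}}

```text
time: 28.38
ee_pos: [0.5824, -0.1019, 0.1165]
eef_rot: [0.656, 0.692, 0.207, -0.219]
ft_force: [-3.2, -0.7, 4.2]
width: 0.0194
```

Sole is on the bed; release and withdraw along the handle.

Call:
{"name": "drive_tool", "arguments": {
  "plan": [
    {"rx": 0, "ry": 0, "rz": 0, "x": 0, "y": 0, "z": 0, "fingers": 0.6},
    {"rx": 0, "ry": 0, "rz": 0, "x": 0, "y": 0, "z": 0, "fingers": 0.6},
    {"rx": 0, "ry": 0, "rz": 0, "x": 0, "y": 0, "z": 0, "fingers": 0.6},
    {"rx": 0, "ry": 0, "rz": 0, "x": 0, "y": 0, "z": 0, "fingers": 0.6},
    {"rx": 0, "ry": 0, "rz": 0, "x": 0, "y": 0, "z": -0.03, "fingers": 0.6},
    {"rx": 0, "ry": 0, "rz": 0, "x": 0, "y": 0, "z": -0.07, "fingers": 0.6},
    {"rx": 0, "ry": 0, "rz": 0, "x": 0, "y": 0, "z": -0.12, "fingers": 0.6},
    {"rx": 0, "ry": 0, "rz": 0, "x": -0.03, "y": 0, "z": -0.16, "fingers": 0.6},
    {"rx": 0, "ry": 0, "rz": 0, "x": -0.08, "y": 0, "z": -0.2, "fingers": 0.6},
    {"rx": 0, "ry": 0, "rz": 0, "x": -0.12, "y": 0, "z": -0.22, "fingers": 0.6},
    {"rx": 0, "ry": 0, "rz": 0, "x": -0.12, "y": 0, "z": -0.22, "fingers": 0.6}
  ]
}}

```text
time: 29.75
ee_pos: [0.5936, -0.3313, 0.2251]
eef_rot: [0.659, 0.69, 0.207, -0.219]
ft_force: [-0.6, -0.3, -0.2]
width: 0.0522
```

```bash
python3 - <<'E'
from mv import *
from ov import *
st()
for n in ('top','side'):
    c=viewer.camera(n); save(c,n+'16.png'); np.save(n+'16.npy',cloud(c))
F=fr(PR)
o=F@np.r_[-.163,0,0,1]; SS=[p+[0,0,.02] for p in SHOE]
BB=[box(.11,0,.02,.038,.12,.05)]
T=[(PRESS(0),PR,(0,255,255)),(BB,PR,(255,255,0)),(SS,(o[0],o[1],PR[2]),(0,255,0))]
ov(T,'top','pics/top16.png',(140,190,340,285),4,'pics/o16.png')
ov(T,'side','pics/side16.png',(170,130,350,330),3,'pics/o16b.png')
cv2.imwrite('pics/o16.png',cv2.convertScaleAbs(cv2.imread('pics/o16.png'),alpha=2))
E
python3 tip.py 17; python3 stripe.py pics/top17.png
```

```text
t 29.75 p [ 0.5936 -0.3313  0.2251] q [ 0.659  0.69   0.207 -0.219] F [-0.6 -0.3 -0.2] w 0.0522 j [ 1.06  0.9  -0.86  1.06  0.08  1.67  0.39]
tip n 27 uv 198.40740740740742 269.0740740740741 press [0.04814978 0.12096752 0.17981258]
t 29.9 p [ 0.5947 -0.3257  0.227 ] q [ 0.656  0.692  0.207 -0.219] F [0.2 0.2 0.8] w 0.0524 j [ 1.06  0.89 -0.87  1.06  0.08  1.67  0.39]
0.085 50 [ 0.0521 -0.0003  0.085 ] [0.0015 0.0183 0.    ]
0.09 50 [0.0515 0.0004 0.09  ] [0.0014 0.0182 0.    ]
0.095 50 [0.0509 0.001  0.095 ] [0.0014 0.0181 0.    ]
```

View pics/o16.png

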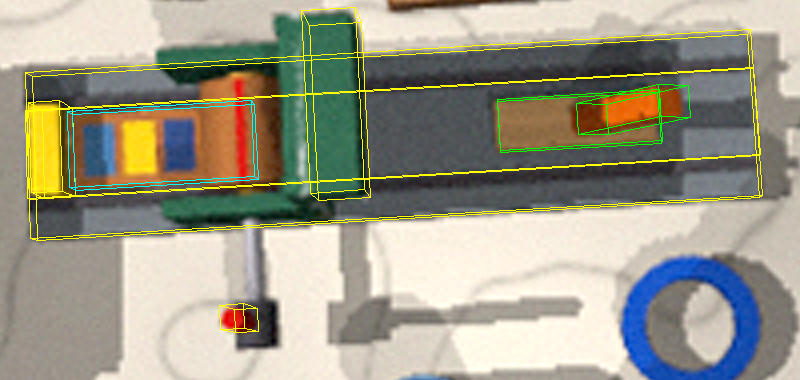

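View pics/o16b.png

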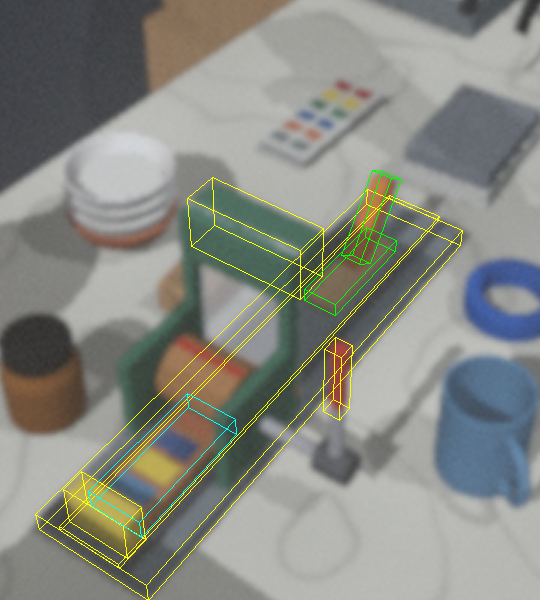

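View pics/side16.png

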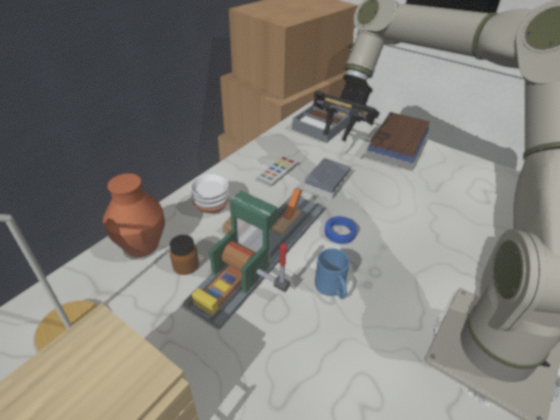

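View pics/z17.png

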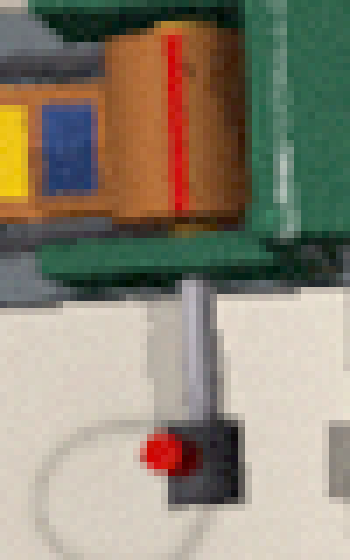

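Run:
```python
from mv import *
from fit import *
Fi=np.linalg.inv(fr(PR)); t,q,f,cx,cy=CAM['top']; Rm=R.from_quat(q).as_matrix()
def P(uv,z):
    d=Rm@np.array([(uv[0]-cx)/f,(uv[1]-cy)/f,1]); p=np.array(t)+d*(z-t[2])/d[2]; return (Fi@np.r_[p,1])[:3]
for k,(u0,u1) in {'8':(238,270),'13':(160,185),'14':(158,185),'15':(158,185),'17':(158,185)}.items():
    im=cv2.imread(f'pics/top{k}.png'); hsv=cv2.cvtColor(im,cv2.COLOR_BGR2HSV); v,u=np.mgrid[:420,:560]
    for nm,lo,hi in(('yel',20,32),('blu',100,125)):
        m=(hsv[...,0]>=lo)&(hsv[...,0]<=hi)&(hsv[...,1]>120)&(u>=u0)&(u<=u1)&(v>210)&(v<238)
        print(k,nm,m.sum(),np.round(P((u[m].mean(),v[m].mean()),.038),4))
```

```text
8 yel 103 [-0.0847 -0.0004  0.038 ]
8 blu 141 [-0.0846  0.0009  0.038 ]
13 yel 94 [0.104 0.001 0.038]
13 blu 80 [0.13   0.0013 0.038 ]
14 yel 108 [0.1238 0.0014 0.038 ]
14 blu 114 [0.1303 0.0014 0.038 ]
15 yel 107 [0.1237 0.0012 0.038 ]
15 blu 114 [0.1303 0.0014 0.038 ]
17 yel 109 [0.1237 0.0012 0.038 ]
17 blu 116 [0.1307 0.0017 0.038 ]
```

```bash
python3 -c "
from bench import workorder,monitor
print(workorder.close_job(), monitor.read_state()['time'])"
```

```text
the job is handed in; nothing more can be done
the job is handed in; nothing more can be done
```

The job is handed in at about 30 s of the 64 s limit. The steps were done in the order asked.

**What I did**
- **Roller:** I turned the bar upright, regrasping once to correct the angle.
- **Board:** I laid it flat in the channel in front of the guard. The first grasp closed on nothing because I lifted too soon. The board did not move, and the second try held it.
- **Push:** Only the shoe touched the board on its way through the guard, until it reached the stop.
- **Shoe:** I drew it back so its toe is about 110 mm in front of the guard and left it standing on the bed. The arm is clear of everything.

**Last checks**
- **Roller angle:** The bar tip puts it within about 0.02 rad of straight up; the stripe suggests about 0.04 rad. They disagree slightly, by about the calibration error.
- **Board at the stop:** The last 2 mm of commanded push moved it only 0.2 mm, and the side force rose to 11.6 N. The colour squares show about 208 mm of travel against the 210 mm nominal, and no rebound after the shoe withdrew. The front edge itself was in the stop's shadow, so I did not see it touch.
- **Shoe:** It matches the upright model in both cameras.
- **Other items:** The bystanders look unmoved in the pictures; I did not measure them one by one.

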